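# Blow-dry the washed spray gun and its paint cups

## Robot

A 6-joint arm with a two-finger parallel gripper is mounted at the origin on the work surface. World frame = base frame: x ahead of the robot, y to its left, z up, the work surface at z = 0. Lengths are in m, angles in rad, forces in N, time in s.
With the tool pointing down it reaches from about 0.3 to 0.875 m from the base axis. Payload 4.2 kg.
Tool frame: the origin (TCP) lies at the very end of the fingers, on their centre line; the grasp point (between the pads) lies 19 mm behind it; x points along the fingers, z is the direction in which the jaws open and shut, and the axes are right-handed (so a half turn about x gives the same grasp; the last joint's range is limited). The gripper opens to 85 mm and grips with 20 to 120 N. Pads are 22 mm wide; open, the fingers measure 114 mm over their backs; the gripper's body (76 mm by 85 mm) begins 54 mm behind the grasp point. The pads swing forward as they close: fully open they stand 13 mm farther back than shut.
Start: joints at [1.271, 0.32, 1.565, -0, 1.257, -0.02], TCP at [0.159, 0.553, 0.231] pointing down, gripper open.
Joint ranges: [-3.11, 3.11], [-0.84, 2.01], [0.21, 2.61], [-1.34, 4.49], [0.05, 2.63], [-2.56, 2.56]. Speed limits (rad/s): [2.57, 2.57, 3.14, 3.14, 3.14, 3.14].

## Interface

Orientations are given as a unit quaternion [w, x, y, z].
In Python, from rig import r gives the robot as it stands.
- The arm moves only by the shell command python3 -m jog 'ROWS' [OPENING]. ROWS is text: rows parted by semicolons, each of 6 numbers parted by spaces: the shift along the tool's x, y, z in m, then the turn, a rotation vector about the tool's x, y, z in rad. A call has 1 to 20 rows; each row shifts and turns the commanded pose from where the row before left it, along the tool's axes as they then stand; what a row does not reach is not made up. A row lasts 1/8 s, in which the tool goes at most 62.5 mm and 10.7 degrees, less where a joint would pass 70% of its speed; a pose out of reach is approached as far as the arm can. A call with a gripper value outside its range is refused whole. OPENING is the closure in counts, from 0 (fully open) to 255 (shut), set as the call begins (- or left out, the last holds). The fingers move at their own pace and stop on an object; the grip force is fixed at half the most. Time passes only in rows, so rows that do not move let the fingers close. It gives the time, the measured TCP pose, the force and the opening at its end, in the units of the state.
- r.observe(): the state, without advancing time (a new reading comes with each control period).
- r.get_image(name): name is "scene" or "top" or "wrist"; returns the picture (384x512x3 uint8, red, green, blue); there is no depth.
- r.camera_params(name): a dict with "fx", "fy", "cx", "cy" (pixels), "camera_from_world" (4x4, takes a point from world to camera coordinates). Camera axes: x right, y down, z forward; pixel columns grow to the right and rows downward; lengths in m; the calibration is good to about 2 mm. A picture is of the moment at which its call begins: read the wrist's pose just before it. camera_params takes no time and is no camera call; for the wrist camera it gives the pose at the moment of the call.
- r.hand_in(): hands the job in, once; it reports no verdict.
The state is a dict: "time_s": time; "joints": joint angles; "qd": joint speeds; "effort": joint torques, N m; "tool_pos": TCP position; "tcp_rot": TCP orientation; "wrist_force": force on the tool from outside, world axes, zero at the start; "ft_torque": the same for the moment, N m; "grip_width": finger opening in m.
Only numpy, scipy, OpenCV 4.12 (cv2) and the standard library are available. Lean on these libraries where they do the work, as an engineer would, in place of code of your own. Each camera call takes 0.05 s, during which the arm holds its last target.

## Task

With the compressed air still off, move all the washed paint cups from the steel drain plate to the drying grille, standing mouth down as they are. Then pull the air valve's knob out until it clicks, squeeze the spray gun's trigger right back and hold it for about two seconds to blow the gun through, let the trigger go, and push the knob fully home again, with the cups staying on the grille all the while. Finally put all the cups, mouth down, on the black rubber storage mat, without disturbing the other things on the bench.

Things in the scene. Friction and masses are not known exactly. Their poses are not given: they have to be found in the camera images.
- cup_a: gravity paint cup of a spray gun, mouth down, closed, grey, 100 mm high, 120-210 g: mouth rim 80 mm across, body 74 mm across up to 44 mm height, cone, then a threaded aluminium neck 24 mm across from 65 to 100 mm height, a good grip from above. Origin: centre of the mouth rim, underside; z to the neck (up). 2 or 3 of the four cups are present, the others absent (None)
- cup_b: gravity paint cup of a spray gun, mouth down, closed, grey, 100 mm high, 120-210 g: mouth rim 80 mm across, body 74 mm across up to 44 mm height, cone, then a threaded aluminium neck 24 mm across from 65 to 100 mm height, a good grip from above. Origin: centre of the mouth rim, underside; z to the neck (up). 2 or 3 of the four cups are present, the others absent (None)
- cup_c: gravity paint cup of a spray gun, mouth down, closed, grey, 100 mm high, 120-210 g: mouth rim 80 mm across, body 74 mm across up to 44 mm height, cone, then a threaded aluminium neck 24 mm across from 65 to 100 mm height, a good grip from above. Origin: centre of the mouth rim, underside; z to the neck (up). 2 or 3 of the four cups are present, the others absent (None)
- cup_d: gravity paint cup of a spray gun, mouth down, closed, grey, 100 mm high, 120-210 g: mouth rim 80 mm across, body 74 mm across up to 44 mm height, cone, then a threaded aluminium neck 24 mm across from 65 to 100 mm height, a good grip from above. Origin: centre of the mouth rim, underside; z to the neck (up). 2 or 3 of the four cups are present, the others absent (None)
- drain_plate: fixed flat slotted steel plate on which the cups stand at the start, 240 x 200 mm (x, y), top 6 mm above the bench. Origin: centre of its underside. It and the storage mat may swap sides
- storage_mat: fixed flat black rubber mat, 240 x 200 mm (x, y), top 6 mm above the bench, where the cups go at the end; a cup must stand wholly on it. Origin: centre of its underside
- dry_grille: fixed low air-drying grille: grey box with a flat aluminium top with dark slots, 160 x 340 mm (x, y), 30 mm high, no rim; room for three cups in a row along its y. A cup must stand wholly on it. Origin: centre of its underside
- grille_top (a point): centre of the grille's flat top, axes as body dry_grille
- valve_box: fixed grey air valve box, x 0 to 100 mm, y -60 to 60 mm, 140 mm high, with gauge, regulator and the knob in its front face, which looks along its own -x (roughly to the robot). Origin: under the middle of the front face, on the bench. It and the gun stand may swap places
- air_knob (a joint): push-pull air knob, black mushroom 42 mm across, 24 mm thick, 14 mm stem, axis level, 105 mm above the bench. Value in m: 0 = pushed home (air off), 0.020 = pulled out along the box's -x to its detent (air on). A sprung detent resists with at most 8 N and snaps it to the nearer end past the middle, where it stays. At 0 the head spans 14 to 38 mm in front of the box
- knob_face (a point): centre of the front face of the knob's head; moves with the knob; x axis points into the box; the middle of the head lies 12 mm behind it
- gun_stand: fixed stand holding an aluminium spray gun upside down, nozzle along its +x towards a steel silencer pot (76 mm across, x 122 to 167 mm, top 128 mm high). Gun body level, 31 mm thick, axis 90 mm high, x -63 to 114 mm. Its grip rises upright: x -30 to -6 mm, 22 mm wide in y, up to 191 mm height, a plug on its end to 198 mm. Origin: on the bench, between grip and trigger (y = 0 in the gun's plane)
- gun_trigger (a joint): sprung trigger, a steel blade 22 mm wide in front (+x) of the grip, hinged at x = 16 mm, 105 mm high; tip 190 mm high. Value in rad: 0 = released, 0.28 = squeezed right back to the grip; needs 3.5 to 8 N, springs back. Outer width from grip back to trigger front at 161 mm height: 52 mm released, 36 mm squeezed; pinch from above, one finger behind the grip, one before the trigger
- trigger_pad (a point): middle of the trigger blade's front face, 161 mm high when released; moves with the trigger
- thinner_jug: bystander: green plastic jug, 90 mm across, 190 mm high, origin at its base
- paint_tin: bystander: steel paint tin, 100 mm across, 120 mm high, origin at its base
- tape_roll: bystander: roll of masking tape, 100 mm across, 24 mm high, origin at its base
Things that resemble listed ones, but are neither listed nor needed, are in the scene too. What is shaped like the cup_a but red or turquoise is not meant.

How it is judged:
By the outcome, as a careful person would: the job done as asked, in the order asked, and still so for the second after the job is handed in, with the robot touching nothing.
Of cup_a, cup_b, cup_c, cup_d only 2 to 3 are there at a start; the rules pass over those that are not, and their reading is None.
At some moment in a run one of cup_a, cup_b, cup_c, cup_d may be knocked a few centimetres aside while the robot is not near it.
It also fails if it takes over 210 s, if anything falls off the work surface, if the arm or the gripper's body presses on something with over 40 N, if the wrist force passes 120 N, or if a joint passes its speed limit or range.

## Working session

There is one attempt and no reset: what is moved stays moved. The work goes in short steps, Python scripts to look and compute and a shell command to move; the robot and the scene stay as the last step left them, time stands still between calls to the robot, and variables do not carry over. Pictures are saved under pics/ and viewed, and the job is handed in when it is done.

```bash
mkdir -p pics; ls; cat > h.py <<'E'
import numpy as np, cv2
from rig import r
def snap(name,fn):
    P=r.camera_params(name); im=r.get_image(name); cv2.imwrite('pics/'+fn,im[:,:,::-1]); return im,P
def ray(P,u,v):
    T=np.array(P['camera_from_world']); R=T[:3,:3]; c=-R.T@T[:3,3]
    d=R.T@np.array([(u-P['cx'])/P['fx'],(v-P['cy'])/P['fy'],1.]); return c,d
def onz(P,u,v,z):
    c,d=ray(P,u,v); return c+d*(z-c[2])/d[2]
def proj(P,p):
    T=np.array(P['camera_from_world']); q=T[:3,:3]@np.array(p)+T[:3,3]
    return np.array([P['fx']*q[0]/q[2]+P['cx'],P['fy']*q[1]/q[2]+P['cy']])
E
python3 - <<'E'
from h import *
np.set_printoptions(precision=4,suppress=True)
for n in('scene','top','wrist'):
    im,P=snap(n,n+'0.png'); c,_=ray(P,0,0); print(n,P['fx'],c)
print(r.observe())
E
```

```text
pics
scene 438.9561154113213 [ 1.0403 -0.4616  1.1476]
top 348.24102187499585 [0.2665 0.0116 1.3288]
wrist 267.543025392749 [0.0877 0.5731 0.3731]
{'time_s': 0.15, 'joints': array([ 1.271 ,  0.3202,  1.5654,  0.    ,  1.2574, -0.02  ]), 'qd': array([-0.0013, -0.0011, -0.0042, -0.001 , -0.0002, -0.0005]), 'effort': array([  0.    , -41.5846, -23.4347,  -0.0002,   0.006 ,  -0.    ]), 'tool_pos': array([0.1587, 0.5523, 0.2307]), 'tcp_rot': array([ 0.5645, -0.4257,  0.5652,  0.4251]), 'wrist_force': array([-0.3249, -0.1434, -0.9981]), 'ft_torque': array([ 0.0305, -0.0705, -0.0552]), 'grip_width': 0.08567734958031949}
```

View pics/scene0.png

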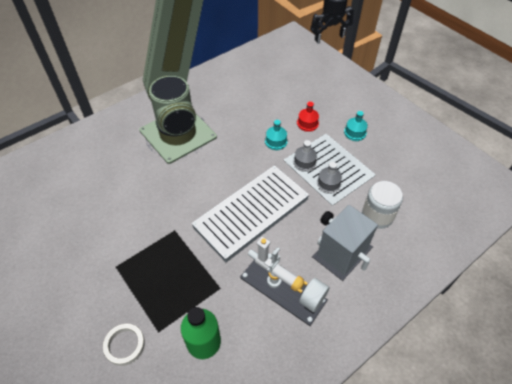

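View pics/top0.png

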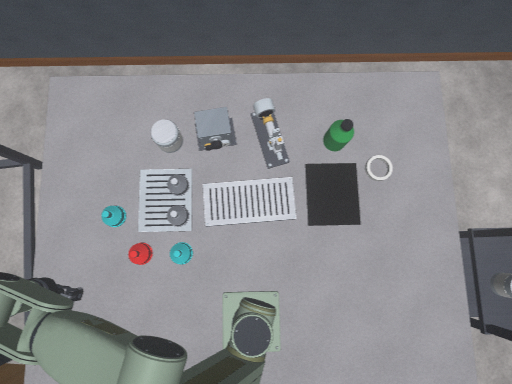

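View pics/wrist0.png

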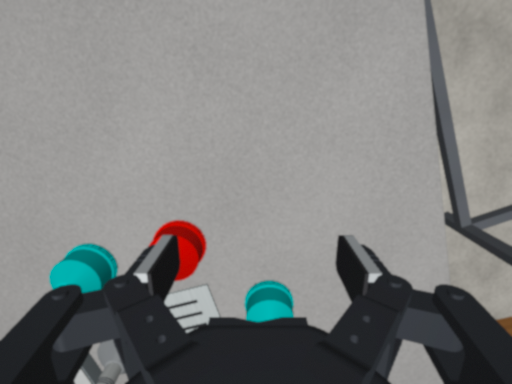

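```bash
python3 - <<'E'
import cv2
t=cv2.imread('pics/top0.png'); s=cv2.imread('pics/scene0.png')
cv2.imwrite('pics/top0z.png',cv2.resize(t[90:240,95:295],(800,600),interpolation=cv2.INTER_CUBIC))
cv2.imwrite('pics/scene0z.png',cv2.resize(s[125:325,190:410],(660,600),interpolation=cv2.INTER_CUBIC))
E
```

```text
(no output)
```

View pics/top0z.png

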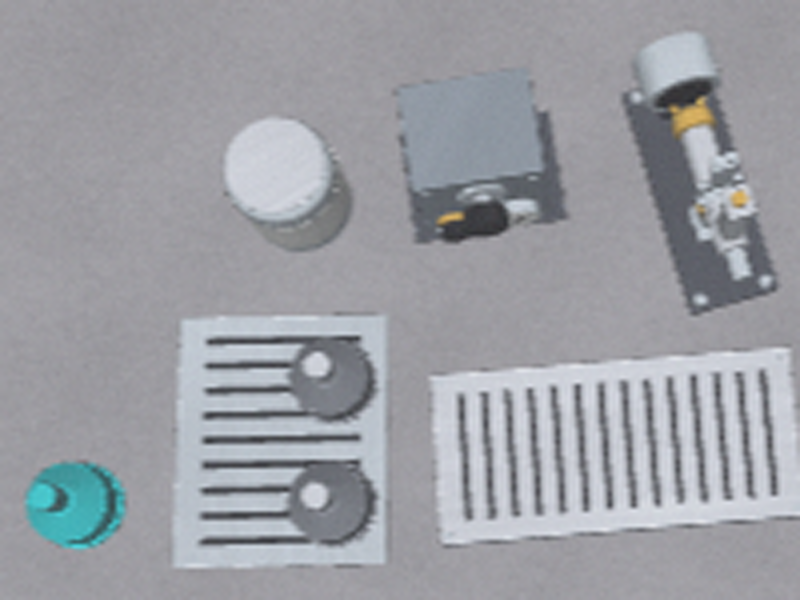

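View pics/scene0z.png

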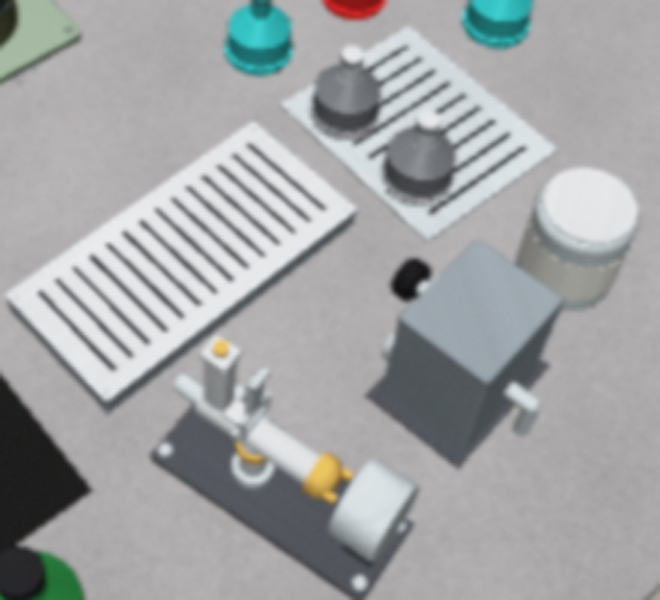

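```bash
cat > meas.py <<'E'
from h import *
np.set_printoptions(precision=4,suppress=True)
im=cv2.imread('pics/top0.png'); P=r.camera_params('top'); S=r.camera_params('scene')
hsv=cv2.cvtColor(im,cv2.COLOR_BGR2HSV); 
def comps(m,z,amin):
    m=cv2.morphologyEx(m.astype(np.uint8),cv2.MORPH_CLOSE,np.ones((5,5)))
    cs,_=cv2.findContours(m,cv2.RETR_EXTERNAL,cv2.CHAIN_APPROX_NONE)
    for c in cs:
        if cv2.contourArea(c)<amin: continue
        w=np.array([onz(P,*p[0],z)[:2] for p in c],np.float32)
        R=cv2.minAreaRect(w); print(c.mean(axis=0)[0],'c',np.array(R[0]),'size',np.array(R[1]),'ang',R[2])
print('bright z.03');comps(im.min(2)>185,0.03,200)
print('bright z.006');comps(im.min(2)>185,0.006,200)
print('black');comps(im.max(2)<40,0.006,500)
def two(a,b):
    A=[];B=[]
    for Q,p in((P,a),(S,b)):
        c,d=ray(Q,*p); d/=np.linalg.norm(d); M=np.eye(3)-np.outer(d,d); A.append(M);B.append(M@c)
    x=np.linalg.solve(sum(A),sum(B)); return x,proj(P,x)-a,proj(S,x)-b
def zt(u,v): return np.array([95+(u+.5)/4-.5,90+(v+.5)/4-.5])
def zs(u,v): return np.array([190+(u+.5)/3-.5,125+(v+.5)/3-.5])
print('neck1',onz(P,*zt(317,364),.106),two(zt(317,364),zs(429,118)))
print('neck2',onz(P,*zt(314,495),.106),two(zt(314,495),zs(352,56)))
print('plug',onz(P,*zt(738,199),.198),two(zt(738,199),zs(221,348)))
print('boxtop',*[onz(P,*zt(*q),.14)[:2] for q in((397,88),(530,70),(546,170),(416,193))])
print('boxbase',*[onz(P,*zt(*q),0)[:2] for q in((416,242),(567,217))])
print('knob',two(zt(478,222),zs(411,280)))
print('stand base',*[onz(P,*zt(*q),.006)[:2] for q in((693,314),(777,286),(623,97))])
print('silencer',onz(P,*zt(680,60),.128))
E
python3 meas.py
```

```text
bright z.03
[248.5231 200.9538] c [ 0.4324 -0.0022] size [0.1589 0.3418] ang 3.5638794898986816
[164.5893 200.4866] c [0.4439 0.3136] size [0.235  0.1914] ang 0.5455170273780823
[379.2429 167.3   ] c [ 0.5527 -0.5056] size [0.0933 0.0971] ang 42.40318298339844
[163.5    131.3857] c [0.7091 0.3246] size [0.0932 0.0931] ang 89.0932388305664
bright z.006
[248.5231 200.9538] c [ 0.4355 -0.0025] size [0.1618 0.3481] ang 3.563886880874634
[164.5893 200.4866] c [0.4472 0.3192] size [0.2394 0.195 ] ang 0.5455117225646973
[379.2429 167.3   ] c [ 0.5579 -0.5151] size [0.095  0.0988] ang 42.40333938598633
[163.5    131.3857] c [0.7173 0.3304] size [0.0949 0.0948] ang 89.09324645996094
black
neck1 [0.4997 0.2638 0.106 ] (array([0.5003, 0.2649, 0.1096]), array([-0.5221, -0.3601]), array([-0.7124,  0.1519]))
neck2 [0.3829 0.2644 0.106 ] (array([0.3838, 0.2659, 0.1034]), array([-0.2626, -0.1715]), array([-0.3348,  0.0666]))
plug [ 0.6175 -0.1072  0.198 ] (array([ 0.619 , -0.1059,  0.1965]), array([-0.4376, -0.2711]), array([-0.6945,  0.086 ]))
boxtop [0.7441 0.1896] [0.7593 0.0701] [0.6652 0.0567] [0.6458 0.172 ]
boxbase [0.6403 0.1907] [0.6633 0.0418]
knob (array([0.6303, 0.1207, 0.0991]), array([0.0384, 0.027 ]), array([ 0.0592, -0.0109]))
stand base [ 0.5617 -0.0795] [ 0.5882 -0.1624] [ 0.7849 -0.0159]
silencer [ 0.7719 -0.0661  0.128 ]
```

```bash
cat >> h.py <<'E'
from scipy.spatial.transform import Rotation as Ro
import sys
np.set_printoptions(precision=4,suppress=True)
def cur():
    o=r.observe(); q=o['tcp_rot']; return o,Ro.from_quat([q[1],q[2],q[3],q[0]])
def rows(pos,yaw_deg,x=(0,0,-1)):
    """tool x = x ; tool z = horizontal dir at yaw (either sign, nearest)"""
    o,R=cur(); y=np.radians(yaw_deg); best=None
    for s in(1,-1):
        z=s*np.array([np.cos(y),np.sin(y),0.]); xx=np.array(x,float); xx/=np.linalg.norm(xx); z-=xx*(z@xx); z/=np.linalg.norm(z)
        T=Ro.from_matrix(np.stack([xx,np.cross(z,xx),z],1)); rv=(R.inv()*T).as_rotvec()
        if best is None or np.linalg.norm(rv)<np.linalg.norm(best[0]): best=(rv,T)
    d=np.array(pos)-o['tool_pos']
    print('turn',best[0],'deg',np.degrees(np.linalg.norm(best[0])),'shift_now_axes',R.inv().apply(d),'shift_after_turn',best[1].inv().apply(d),'world',d)
    return best
E
python3 - <<'E'
from h import *
o,R=cur(); print(R.as_matrix(),o['joints'])
rows((.383,.265,.25),90)
E
```

```text
[[-0.0004 -0.9611  0.2762]
 [-0.0013  0.2762  0.9611]
 [-1.      0.     -0.0013]] [ 1.271   0.3202  1.5654  0.      1.2574 -0.02  ]
turn [-0.2798 -0.0013 -0.0002] deg 16.03388026329023 shift_now_axes [-0.019  -0.2949 -0.2142] shift_after_turn [-0.0193 -0.2243 -0.2873] world [ 0.2243 -0.2873  0.0193]
```

```bash
python3 -m jog '-0.01 0 0 -0.14 0 0; -0.01 0 0 -0.14 0 0; 0 -0.028 -0.036 0 0 0; 0 -0.028 -0.036 0 0 0; 0 -0.028 -0.036 0 0 0; 0 -0.028 -0.036 0 0 0; 0 -0.028 -0.036 0 0 0; 0 -0.028 -0.036 0 0 0; 0 -0.028 -0.036 0 0 0; 0 -0.028 -0.036 0 0 0; 0 0 0 0 0 0; 0 0 0 0 0 0' 0
python3 - <<'E'
from h import *
rows((.383,.265,.076),90)
im,P=snap('wrist','w1.png'); print(proj(P,(.383,.265,.106)),proj(P,(.5,.264,.106)))
im,P=snap('top','t1.png')
E
```

```text
time_s: 1.65
tool_pos: [0.3826, 0.2649, 0.2511]
tcp_rot: [0.5, -0.5, 0.5, 0.5]
wrist_force: [-0.2, 0.5, 0.3]
grip_width: 0.0852
turn [-0.0003  0.0003 -0.0007] deg 0.048472661834595254 shift_now_axes [ 0.1751 -0.0006  0.0001] shift_after_turn [ 0.1751 -0.0004  0.0001] world [ 0.0004  0.0001 -0.1751]
[257.6552 177.2473] [256.8912 268.9303]
```

View pics/w1.png

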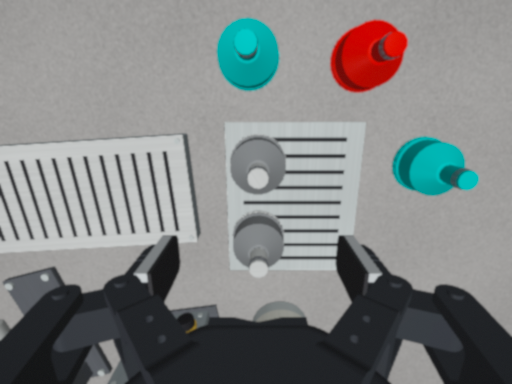

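```bash
python3 -m jog '0.035 0 0 0 0 0; 0.035 0 0 0 0 0; 0.035 0 0 0 0 0; 0.03 0 0 0 0 0; 0.025 0 0 0 0 0; 0.015 0 0 0 0 0; 0 0 0 0 0 0; 0 0 0 0 0 0' 0; python3 -m jog '0 0 0 0 0 0; 0 0 0 0 0 0;0 0 0 0 0 0; 0 0 0 0 0 0;0 0 0 0 0 0; 0 0 0 0 0 0' 255
python3 -m jog '-0.02 0 0 0 0 0; -0.03 0 0 0 0 0; -0.03 0 0 0 0 0; -0.03 0 0 0 0 0;-0.03 0 0 0 0 0;0 0 0 0 0 0'
python3 - <<'E'
from h import *
rows((.426,.098,.216),93.5)
im,P=snap('scene','s2.png')
E
```

```text
time_s: 2.75
tool_pos: [0.383, 0.2655, 0.0769]
tcp_rot: [-0.5, 0.5, -0.499, -0.5]
wrist_force: [0.6, 0.0, -0.3]
grip_width: 0.0852
time_s: 3.5
tool_pos: [0.3831, 0.265, 0.0767]
tcp_rot: [0.5, -0.5, 0.5, 0.5]
wrist_force: [-0.4, 0.5, 5.4]
grip_width: 0.0227
time_s: 4.25
tool_pos: [0.3837, 0.2651, 0.2175]
tcp_rot: [0.501, -0.5, 0.499, 0.5]
wrist_force: [-0.5, -0.2, -1.9]
grip_width: 0.0221
turn [-0.0609  0.0018  0.0032] deg 3.4946496410089143 shift_now_axes [ 0.0013 -0.0423 -0.1671] shift_after_turn [ 0.0015 -0.032  -0.1694] world [ 0.0423 -0.1671 -0.0015]
```

View pics/s2.png

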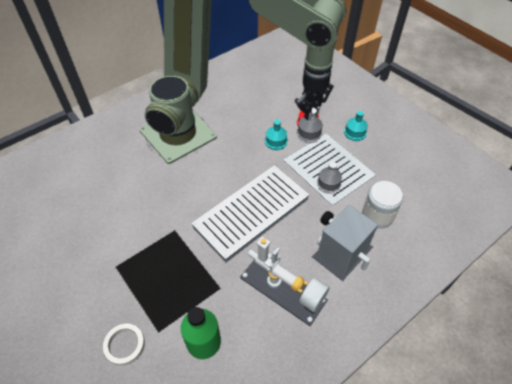

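```bash
python3 -m jog '0 -0.002 -0.017 0 0 0; 0 -0.004 -0.03 0 0 0; 0 -0.006 -0.04 0 0 0; 0 -0.006 -0.04 0 0 0; 0 -0.006 -0.04 0 0 0; 0 -0.006 -0.04 0 0 0; 0 -0.006 -0.04 0 0 0; 0 -0.006 -0.04 0 0 0; 0 -0.006 -0.035 0 0 0; 0 -0.004 -0.025 0 0 0; 0 -0.002 -0.015 0 0 0; 0 0 0 0 0 0; 0.03 0 0 0 0 0; 0.03 0 0 0 0 0; 0.02 0 0 0 0 0; 0.015 0 0 0 0 0; 0 0 0 0 0 0'
python3 - <<'E'
from h import *
rows((.438,-.097,.102),90)
im,P=snap('scene','s3.png'); cv2.imwrite('pics/s3z.png',cv2.resize(im[125:325,190:410,::-1],(660,600),interpolation=cv2.INTER_CUBIC))
E
```

```text
time_s: 6.42
tool_pos: [0.4357, -0.0962, 0.1202]
tcp_rot: [0.499, -0.499, 0.5, 0.501]
wrist_force: [0.8, -0.1, -1.8]
grip_width: 0.0221
turn [ 0.0013  0.0012 -0.0034] deg 0.21995154506574352 shift_now_axes [ 0.0182 -0.0024 -0.0009] shift_after_turn [ 0.0182 -0.0023 -0.0008] world [ 0.0023 -0.0008 -0.0182]
```

View pics/s3z.png

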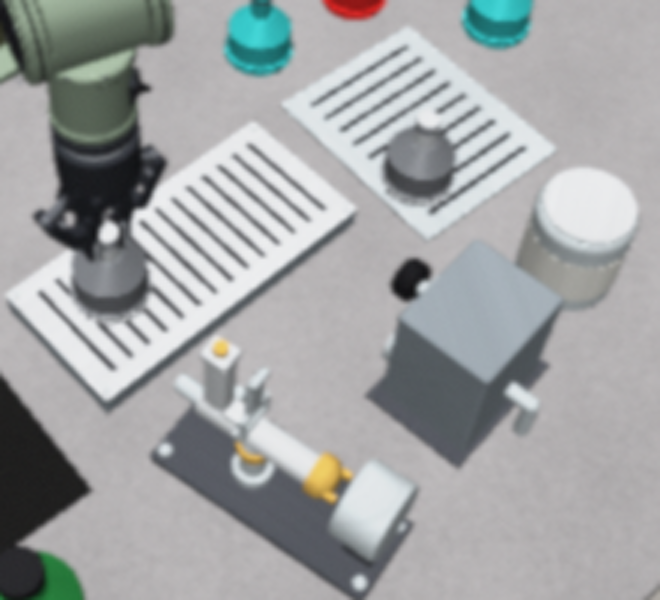

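The cup hangs over the near-right end of the grille (zoomed 108,280), upright. Lower it and release.

```bash
python3 -m jog '0.009 -0.001 0 0 0 0; 0.006 -0.001 0 0 0 0; 0.002 0 0 0 0 0;0 0 0 0 0 0;0 0 0 0 0 0'
python3 -m jog '0.0015 0 0 0 0 0;0 0 0 0 0 0'
python3 -m jog '0 0 0 0 0 0;0 0 0 0 0 0;0 0 0 0 0 0' 0
python3 -m jog '-0.02 0 0 0 0 0;-0.03 0 0 0 0 0;-0.035 0 0 0 0 0;-0.035 0 0 0 0 0;0 0 0 0 0 0'
python3 - <<'E'
from h import *
rows((.5,.264,.225),90)
im,P=snap('top','t3.png'); cv2.imwrite('pics/t3z.png',cv2.resize(im[90:240,95:295,::-1],(800,600),interpolation=cv2.INTER_CUBIC))
E
```

```text
time_s: 7.1
tool_pos: [0.4391, -0.0973, 0.1044]
tcp_rot: [-0.5, 0.5, -0.5, -0.5]
wrist_force: [-0.5, -0.3, -2.0]
grip_width: 0.0224
time_s: 7.35
tool_pos: [0.4389, -0.0973, 0.1028]
tcp_rot: [0.5, -0.5, 0.5, 0.5]
wrist_force: [-0.1, 0.8, -1.2]
grip_width: 0.0222
time_s: 7.72
tool_pos: [0.4391, -0.0973, 0.103]
tcp_rot: [-0.5, 0.5, -0.5, -0.5]
wrist_force: [-0.2, 0.4, -0.4]
grip_width: 0.0752
time_s: 8.35
tool_pos: [0.4406, -0.0977, 0.2254]
tcp_rot: [-0.501, 0.502, -0.499, -0.498]
wrist_force: [0.9, -0.1, -0.6]
grip_width: 0.0855
turn [ 0.0002 -0.0015  0.0063] deg 0.37136977422736667 shift_now_axes [ 0.0003 -0.0595  0.3617] shift_after_turn [ 0.0004 -0.0594  0.3617] world [ 0.0594  0.3617 -0.0004]
```

View pics/t3z.png

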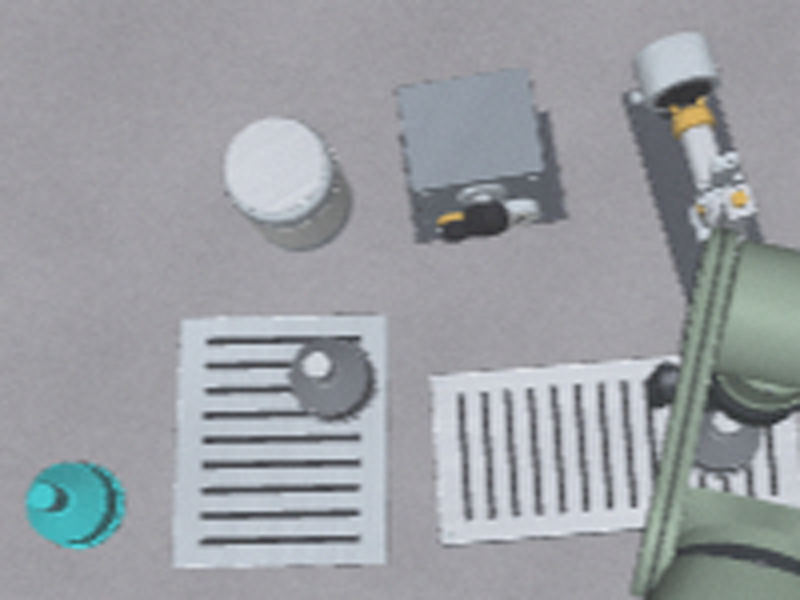

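Cup one stands on the grille (zoomed 722,440), and cup two is unmoved (neck at 317,364). Now for cup two.

```bash
python3 -m jog '0 -0.003 0.018 0 0 0; 0 -0.006 0.036 0 0 0; 0 -0.0065 0.04 0 0 0; 0 -0.0065 0.04 0 0 0; 0 -0.0065 0.04 0 0 0; 0 -0.0065 0.04 0 0 0; 0 -0.0065 0.04 0 0 0; 0 -0.0065 0.04 0 0 0; 0 -0.006 0.036 0 0 0; 0 -0.003 0.02 0 0 0; 0 -0.002 0.012 0 0 0; 0 0 0 0 0 0; 0 0 0 0 0 0'
python3 - <<'E'
from h import *
rows((.5,.264,.0765),90)
im,P=snap('wrist','w4.png'); print(proj(P,(.5,.264,.106)))
E
```

```text
time_s: 10.02
tool_pos: [0.4977, 0.2637, 0.2228]
tcp_rot: [0.5, -0.5, 0.5, 0.5]
wrist_force: [0.3, -0.1, -1.3]
grip_width: 0.0854
turn [-0.0006 -0.0006 -0.0003] deg 0.050410947475372996 shift_now_axes [ 0.1463 -0.0023  0.0004] shift_after_turn [ 0.1463 -0.0023  0.0003] world [ 0.0023  0.0003 -0.1463]
[257.8738 185.9974]
```

View pics/w4.png

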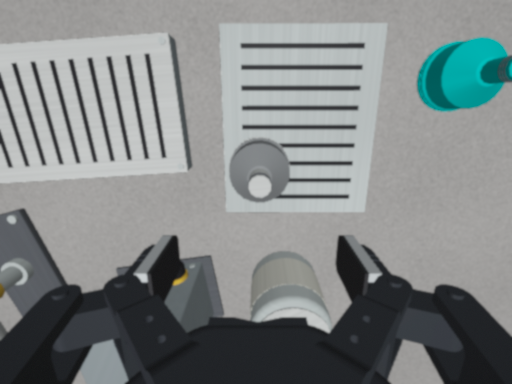

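```bash
python3 -m jog '0.03 -0.002 0.001 0 0 0; 0.035 0 0 0 0 0; 0.035 0 0 0 0 0; 0.026 0 0 0 0 0; 0.015 0 0 0 0 0; 0.005 0 0 0 0 0; 0 0 0 0 0 0; 0 0 0 0 0 0' 0; python3 -m jog '0 0 0 0 0 0; 0 0 0 0 0 0;0 0 0 0 0 0; 0 0 0 0 0 0;0 0 0 0 0 0; 0 0 0 0 0 0' 255
python3 -m jog '-0.02 0 0 0 0 0; -0.03 0 0 0 0 0; -0.03 0 0 0 0 0; -0.03 0 0 0 0 0;-0.03 0 0 0 0 0;0 0 0 0 0 0'
python3 - <<'E'
from h import *
rows((.426,.098,.102),90)
im,P=snap('scene','s5.png')
im,P=snap('top','t5.png')
E
```

```text
time_s: 11.08
tool_pos: [0.5005, 0.266, 0.0779]
tcp_rot: [0.501, -0.5, 0.499, 0.5]
wrist_force: [0.3, -0.9, 0.4]
grip_width: 0.0852
time_s: 11.82
tool_pos: [0.5001, 0.2657, 0.0771]
tcp_rot: [-0.5, 0.5, -0.5, -0.5]
wrist_force: [0.3, -1.5, 3.3]
grip_width: 0.0224
time_s: 12.58
tool_pos: [0.5008, 0.2663, 0.2183]
tcp_rot: [0.501, -0.5, 0.498, 0.5]
wrist_force: [-0.3, 0.2, -2.2]
grip_width: 0.0221
turn [0.0002 0.0022 0.0037] deg 0.24857131762120682 shift_now_axes [ 0.1157  0.0752 -0.1686] shift_after_turn [ 0.1163  0.0748 -0.1683] world [-0.0748 -0.1683 -0.1163]
```

View pics/s5.png

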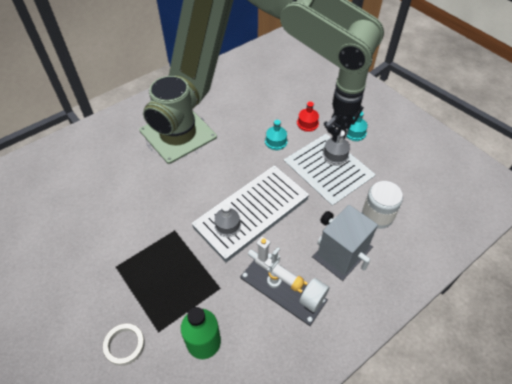

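```bash
python3 -m jog '0 0.006 -0.015 0 0 0; 0 0.013 -0.032 0 0 0; 0 0.014 -0.034 0 0 0; 0 0.014 -0.034 0 0 0; 0 0.014 -0.034 0 0 0; 0 0.009 -0.022 0 0 0; 0 0.004 -0.012 0 0 0; 0 0 0 0 0 0; 0.03 0 0 0 0 0; 0.03 0 0 0 0 0; 0.025 0 0 0 0 0; 0.015 0 0 0 0 0; 0.008 0 0 0 0 0;0 0 0 0 0 0;0 0 0 0 0 0'
python3 - <<'E'
from h import *
rows((.427,.083,.1018),90)
E
```

```text
time_s: 14.55
tool_pos: [0.4265, 0.083, 0.1093]
tcp_rot: [-0.5, 0.5, -0.499, -0.5]
wrist_force: [0.1, -0.2, -1.7]
grip_width: 0.0225
turn [0.0004 0.0004 0.0014] deg 0.08598384967988429 shift_now_axes [ 0.0075 -0.0005 -0.    ] shift_after_turn [ 0.0075 -0.0005  0.    ] world [ 0.0005  0.     -0.0075]
```

```bash
python3 -m jog '0.005 0 0 0 0 0; 0.0025 0 0 0 0 0; 0 0 0 0 0 0;0 0 0 0 0 0'
python3 -m jog '0 0 0 0 0 0;0 0 0 0 0 0;0 0 0 0 0 0' 0
python3 -m jog '-0.02 0 0 0 0 0;-0.03 0 0 0 0 0;-0.035 0 0 0 0 0;-0.035 0 0 0 0 0;-0.035 0 0 0 0 0;-0.03 0 0 0 0 0; 0 0 0 0 0 0'
python3 - <<'E'
from h import *
rows((.50,.11,.3),90)
im,P=snap('wrist','w6.png')
im,P=snap('scene','s6.png')
E
```

```text
time_s: 15.05
tool_pos: [0.4259, 0.0827, 0.1014]
tcp_rot: [0.5, -0.5, 0.5, 0.5]
wrist_force: [-0.7, -0.0, -3.0]
grip_width: 0.0224
time_s: 15.42
tool_pos: [0.4261, 0.0827, 0.1015]
tcp_rot: [-0.5, 0.5, -0.5, -0.5]
wrist_force: [-0.3, 0.4, -0.2]
grip_width: 0.0755
time_s: 16.3
tool_pos: [0.427, 0.0829, 0.2884]
tcp_rot: [0.501, -0.501, 0.498, 0.499]
wrist_force: [-0.5, -0.1, 0.0]
grip_width: 0.085
turn [0.0002 0.0009 0.0053] deg 0.30642171869334034 shift_now_axes [-0.0112 -0.073   0.0271] shift_after_turn [-0.0116 -0.073   0.0271] world [0.073  0.0271 0.0116]
```

View pics/w6.png

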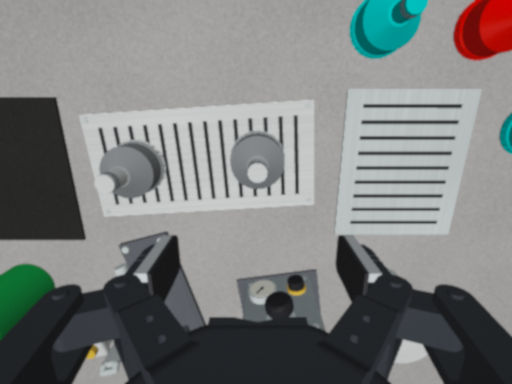

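View pics/s6.png

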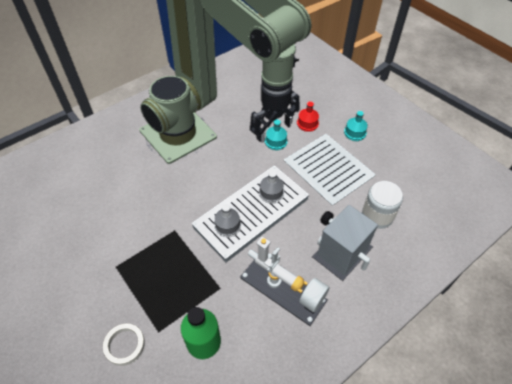

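```bash
python3 - <<'E'
from h import *
P=r.camera_params('top'); W=r.camera_params('wrist')
im=cv2.imread('pics/w6.png'); cv2.imwrite('pics/w6z.png',cv2.resize(im[250:330,210:350],(798,456),interpolation=cv2.INTER_CUBIC))
def zt(u,v): return np.array([95+(u+.5)/4-.5,90+(v+.5)/4-.5])
def two(a,b):
    A=[];B=[]
    for Q,p in((P,a),(W,b)):
        c,d=ray(Q,*p); d/=np.linalg.norm(d); M=np.eye(3)-np.outer(d,d); A.append(M);B.append(M@c)
    x=np.linalg.solve(sum(A),sum(B)); return x,proj(P,x)-a,proj(W,x)-b
print(two(zt(490,217),(279,305)), onz(W,279,305,.105))
print(two(zt(523,210),(262,292)),two(zt(452,217),(297,290)))
E
```

```text
(array([0.6366, 0.1126, 0.0934]), array([-0.6208,  0.0145]), array([-1.5122, -0.0403])) [0.6268 0.1138 0.105 ]
(array([0.6623, 0.087 , 0.0303]), array([-0.8909, -0.0711]), array([-1.946 , -0.2267])) (array([0.6546, 0.1512, 0.0355]), array([ 0.0674, -0.0087]), array([ 0.1503, -0.0109]))
```

View pics/w6z.png

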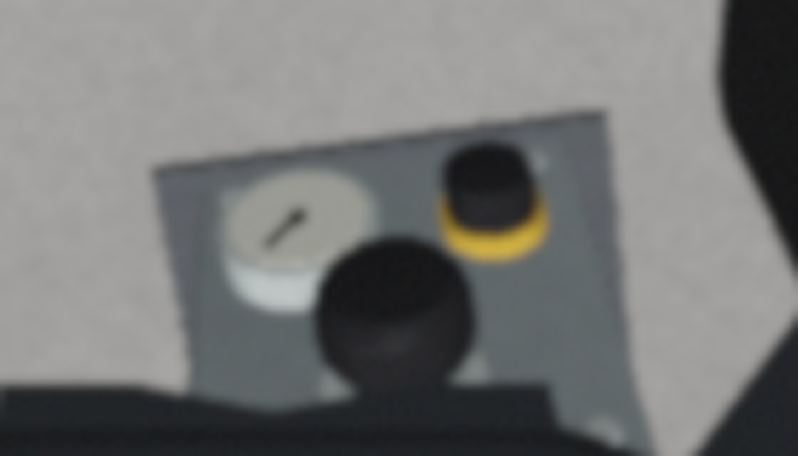

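```bash
python3 - <<'E'
from h import *
W=r.camera_params('wrist')
f=lambda u,v:(210+(u+.5)/5.7-.5,250+(v+.5)/5.7-.5)
a=onz(W,*f(153,166),0);b=onz(W,*f(606,112),0); d=b-a
print(a,b,np.linalg.norm(d),(a+b)/2,'yaw',np.degrees(np.arctan2(-d[0],d[1])))
c=onz(W,*f(397,290),.105);print(c) # near front-face
E
```

```text
[0.6572 0.0432 0.    ] [ 0.6368  0.19   -0.    ] 0.1481961271821816 [ 0.647   0.1166 -0.    ] yaw 7.900079896124711
[0.6189 0.114  0.105 ]
```

```bash
python3 - <<'E'
from h import *
rows((.56,.112,.25),98.5)
E
```

```text
turn [-0.1482 -0.     -0.0008] deg 8.490086131397568 shift_now_axes [ 0.0356 -0.1346  0.0294] shift_after_turn [ 0.0357 -0.1374  0.0092] world [ 0.1345  0.0294 -0.0357]
```

```bash
python3 -m jog '0 0 0 -0.148 0 0; 0.005 -0.025 0.0015 0 0 0;0.007 -0.028 0.002 0 0 0;0.007 -0.028 0.002 0 0 0;0.007 -0.028 0.002 0 0 0;0.007 -0.02 0.0015 0 0 0;0.003 -0.009 0 0 0 0;0 0 0 0 0 0;0 0 0 0 0 0' 0
python3 - <<'E'
from h import *
im,P=snap('wrist','w7.png'); cv2.imwrite('pics/w7z.png',cv2.resize(im[130:330,150:400,::-1],(750,600),interpolation=cv2.INTER_CUBIC))
np.save('w7.npy',P,allow_pickle=True)
print(r.observe()['tool_pos'])
E
```

```text
time_s: 17.52
tool_pos: [0.5604, 0.1118, 0.2507]
tcp_rot: [0.462, -0.536, 0.462, 0.536]
wrist_force: [0.2, 0.8, 0.1]
grip_width: 0.0855
[0.5604 0.1118 0.2508]
```

View pics/w7z.png

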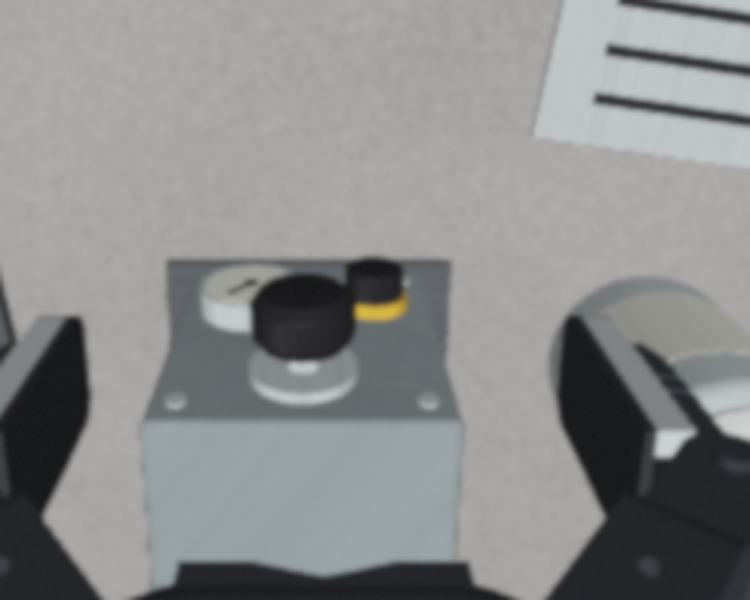

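```bash
python3 - <<'E'
from h import *
P=np.load('w7.npy',allow_pickle=True).item()
f=lambda u,v:(150+(u+.5)/3-.5,130+(v+.5)/3-.5)
a=onz(P,*f(145,418),.14);b=onz(P,*f(461,418),.14);m=(a+b)/2;d=b-a
yaw=np.arctan2(-d[0],d[1]);print(a,b,m,np.linalg.norm(d),np.degrees(yaw))
n=np.array([np.cos(yaw),np.sin(yaw)]);print('head mid',m[:2]-.026*n)
print('knob front/top edges', onz(P,*f(303,276),.126)[:2],onz(P,*f(303,345),.126)[:2],(onz(P,*f(252,320),.105)+onz(P,*f(355,320),.105))/2)
rows((*(m[:2]-.026*n),.16),90+np.degrees(yaw))
E
```

```text
[0.6637 0.0616 0.14  ] [0.6467 0.1751 0.14  ] [0.6552 0.1184 0.14  ] 0.11469074244517652 8.499188654702571
head mid [0.6295 0.1145]
knob front/top edges [0.606  0.1111] [0.6336 0.115 ] [0.6341 0.1147 0.105 ]
turn [-0.0002  0.0001  0.0004] deg 0.024441164857315123 shift_now_axes [ 0.0909 -0.0686 -0.0075] shift_after_turn [ 0.0908 -0.0687 -0.0075] world [ 0.069   0.0027 -0.0908]
```

```bash
python3 -m jog '0.01 -0.02 -0.0025 0 0 0;0.02 -0.03 -0.003 0 0 0;0.02 -0.0185 -0.002 0 0 0;0.02 0 0 0 0 0;0.02 0 0 0 0 0;0.02 0 0 0 0 0;0.02 0 0 0 0 0;0.02 0 0 0 0 0;0.0125 0 0 0 0 0;0.004 0 0 0 0 0;0 0 0 0 0 0;0 0 0 0 0 0' 0
python3 - <<'E'
from h import *
rows((.6295,.1145,.085),98.5)
im,P=snap('wrist','w8.png')
im,P=snap('scene','s8.png'); cv2.imwrite('pics/s8z.png',cv2.resize(im[125:325,190:410,::-1],(660,600),interpolation=cv2.INTER_CUBIC))
E
```

```text
time_s: 19.08
tool_pos: [0.6305, 0.1148, 0.0846]
tcp_rot: [-0.462, 0.536, -0.461, -0.535]
wrist_force: [-0.3, -0.2, 0.2]
grip_width: 0.0857
turn [-0.0002  0.0001  0.0017] deg 0.10120424391336175 shift_now_axes [-0.0004  0.001  -0.0001] shift_after_turn [-0.0004  0.001  -0.0001] world [-0.001  -0.0003  0.0004]
```

View pics/w8.png

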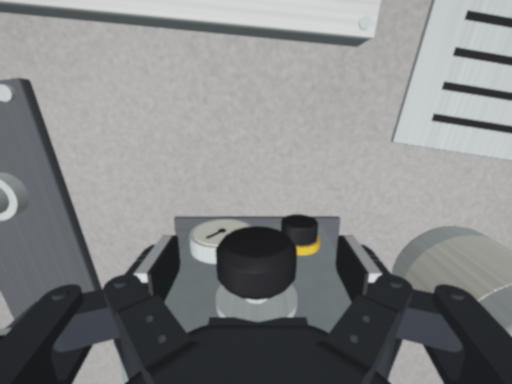

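View pics/s8z.png

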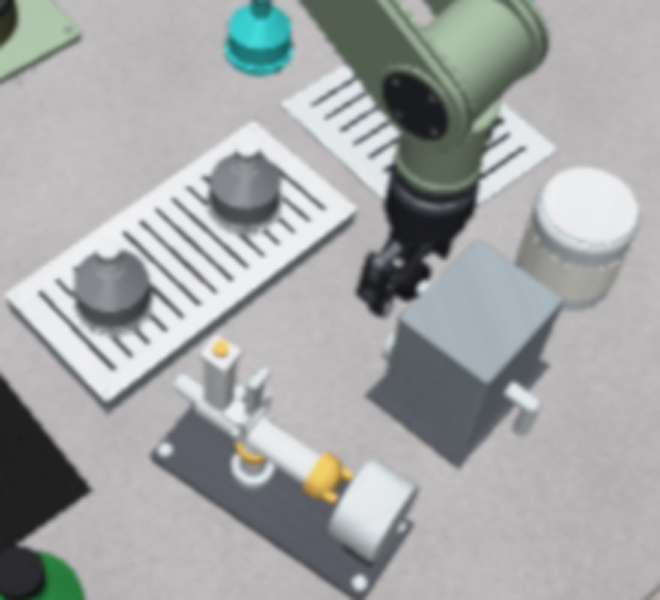

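```bash
python3 -m jog '0 0 0 0 0 0;0 0 0 0 0 0;0 0 0 0 0 0;0 0 0 0 0 0;0 0 0 0 0 0;0 0 0 0 0 0' 255
python3 -m jog '0 0.004 0 0 0 0;0 0.004 0 0 0 0;0 0.004 0 0 0 0;0 0.004 0 0 0 0;0 0.004 0 0 0 0;0 0.001 0 0 0 0;0 0 0 0 0 0;0 0 0 0 0 0'
python3 - <<'E'
from h import *
o=r.observe(); print(o['tool_pos'],o['wrist_force'])
im,P=snap('scene','s9.png'); cv2.imwrite('pics/s9z.png',cv2.resize(im[125:325,190:410,::-1],(660,600),interpolation=cv2.INTER_CUBIC))
im,P=snap('wrist','w9.png')
E
```

```text
time_s: 19.92
tool_pos: [0.63, 0.114, 0.0844]
tcp_rot: [-0.461, 0.536, -0.462, -0.535]
wrist_force: [-2.3, -4.1, 5.9]
grip_width: 0.0394
time_s: 20.92
tool_pos: [0.6102, 0.111, 0.0845]
tcp_rot: [-0.462, 0.537, -0.461, -0.535]
wrist_force: [1.9, -5.6, 4.4]
grip_width: 0.0397
[0.6102 0.111  0.0845] [ 1.8705 -5.5733  4.441 ]
```

View pics/w9.png

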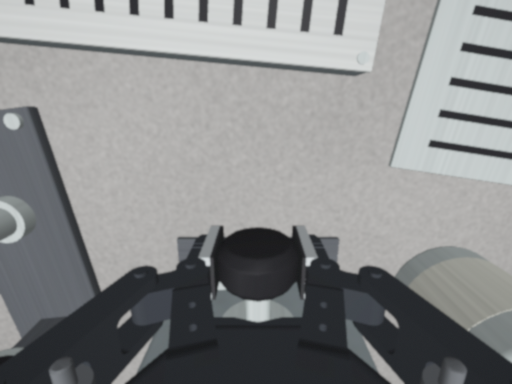

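View pics/s9z.png

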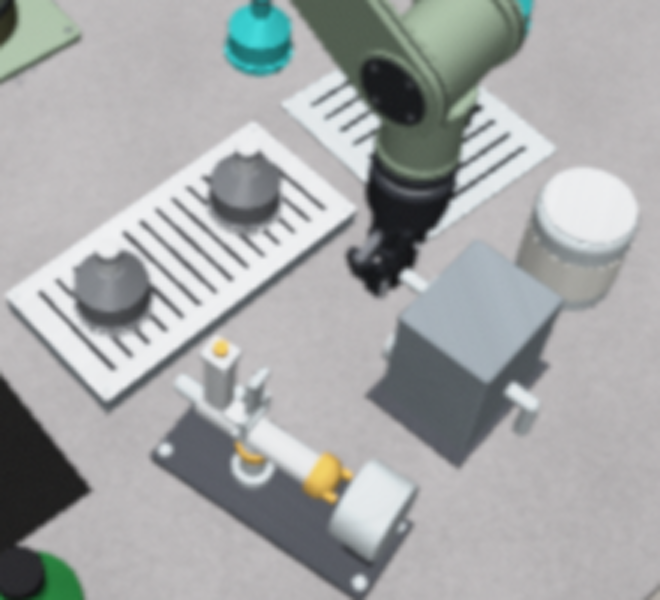

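```bash
python3 -m jog '0 0.001 0 0 0 0;0 0.001 0 0 0 0;0 0 0 0 0 0'
python3 -m jog '0 0 0 0 0 0;0 0 0 0 0 0;0 0 0 0 0 0;0 0 0 0 0 0;-0.02 0 0 0 0 0;-0.03 0 0 0 0 0;-0.035 0 0 0 0 0;-0.035 0 0 0 0 0;-0.02 0 0 0 0 0;0 0 0 0 0 0' 0
python3 - <<'E'
from h import *
im,P=snap('wrist','w10.png')
im,P=snap('scene','s10.png'); cv2.imwrite('pics/s10z.png',cv2.resize(im[125:325,190:410,::-1],(660,600),interpolation=cv2.INTER_CUBIC))
rows((.58,-.11,.26),105)
E
```

```text
time_s: 21.4
tool_pos: [0.6102, 0.111, 0.0845]
tcp_rot: [-0.463, 0.538, -0.46, -0.534]
wrist_force: [6.8, -4.7, 1.5]
grip_width: 0.0394
time_s: 22.65
tool_pos: [0.6079, 0.1115, 0.2255]
tcp_rot: [-0.463, 0.536, -0.461, -0.535]
wrist_force: [-0.3, -0.1, -1.0]
grip_width: 0.0852
turn [-0.1136  0.0002 -0.0014] deg 6.506615174249516 shift_now_axes [-0.037   0.059  -0.2149] shift_after_turn [-0.0371  0.083  -0.2068] world [-0.0266 -0.2213  0.0371]
```

View pics/s10z.png

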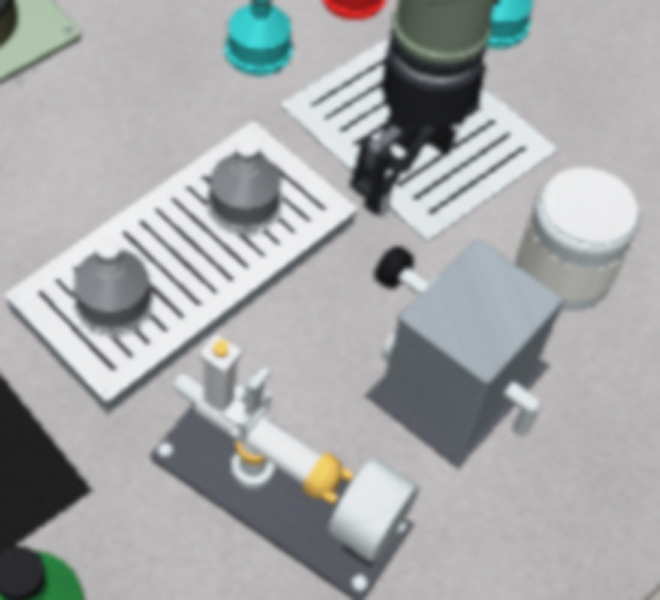

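View pics/w10.png

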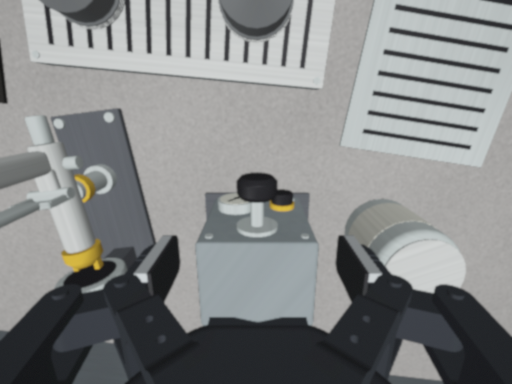

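```bash
python3 - <<'E'
from h import *
print(r.observe()['joints'])
rows((.56,-.10,.30),15)
rows((.56,-.10,.30),100)
E
```

```text
[ 0.1627  0.3913  1.4766  0.0002  1.2751 -1.5564]
turn [ 1.4572 -0.0009 -0.0013] deg 83.4939123700686 shift_now_axes [-0.077   0.0774 -0.2021] shift_after_turn [-0.0771 -0.192  -0.0997] world [-0.0466 -0.2113  0.0771]
turn [-0.0263  0.0002 -0.0014] deg 1.5082623846132388 shift_now_axes [-0.077   0.0774 -0.2021] shift_after_turn [-0.0771  0.0826 -0.2   ] world [-0.0466 -0.2113  0.0771]
```

```bash
python3 -m jog '-0.025 0.005 -0.01 0 0 0;-0.03 0.01 -0.025 0 0 0;-0.022 0.011 -0.03 0 0 0;0 0.011 -0.03 0 0 0;0 0.011 -0.03 0 0 0;0 0.011 -0.03 0 0 0;0 0.01 -0.025 0 0 0;0 0.006 -0.014 0 0 0;0 0.003 -0.008 0 0 0;0 0 0 0 0 0;0 0 0 0 0 0' 0
python3 - <<'E'
from h import *
im,P=snap('wrist','w11.png'); np.save('w11.npy',P,allow_pickle=True); print(r.observe()['tool_pos'])
E
```

```text
time_s: 24.12
tool_pos: [0.56, -0.0993, 0.3007]
tcp_rot: [0.462, -0.536, 0.461, 0.536]
wrist_force: [-0.2, 0.2, 0.6]
grip_width: 0.0857
[ 0.56   -0.0993  0.3008]
```

View pics/w11.png

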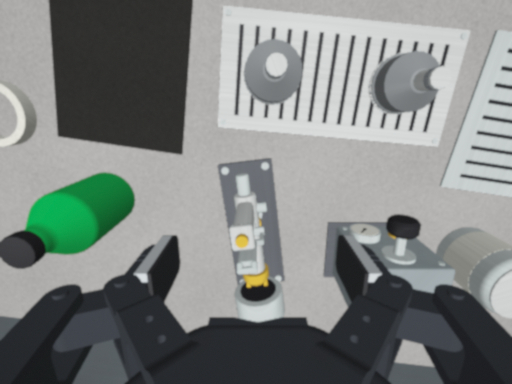

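```bash
python3 - <<'E'
from h import *
P=np.load('w11.npy',allow_pickle=True).item()
im=cv2.imread('pics/w11.png'); cv2.imwrite('pics/w11z.png',cv2.resize(im[150:320,190:310],(564,799)[::1],interpolation=cv2.INTER_CUBIC)[:600])
cv2.imwrite('pics/w11z.png',cv2.resize(im[150:300,170:330],(640,600),interpolation=cv2.INTER_CUBIC))
E
```

```text
(no output)
```

View pics/w11z.png

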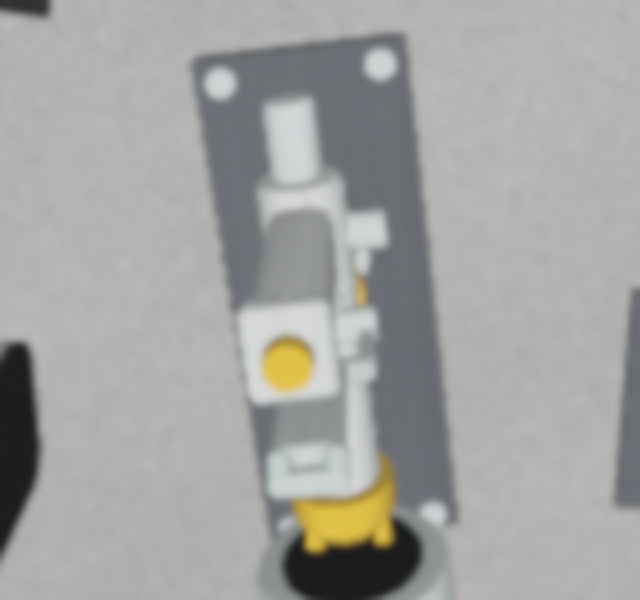

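```bash
python3 - <<'E'
from h import *
P=np.load('w11.npy',allow_pickle=True).item()
f=lambda u,v:(170+(u+.5)/4-.5,150+(v+.5)/4-.5)
pl=onz(P,*f(288,364),.198); cap=onz(P,*f(289,352),.191)
print('plug',pl,'cap',cap)
for h in(0.006,.010):
  a,b,c=[onz(P,*f(*q),h) for q in((193,60),(404,35),(457,522))]
  n=[onz(P,*f(*q),h) for q in((220,83),(380,64),(433,513))]
  d=c-b; e=a-b
  print(h,np.degrees(np.arctan2(d[1],d[0])),np.degrees(np.arctan2(-e[0],e[1]))%360,np.linalg.norm(e),'mid near',(a+b)/2)
  d=n[2]-n[1];e=n[0]-n[1];print(' bolts',np.degrees(np.arctan2(d[1],d[0])),np.degrees(np.arctan2(-e[0],e[1]))%360)
sil=onz(P,*f(352,560),.128);print(sil)
tr=onz(P,*f(308,450),.190);print('trig tip',tr)
E
```

```text
plug [ 0.618 -0.107  0.198] cap [ 0.6182 -0.1071  0.191 ]
0.006 15.472210006853208 195.3601879883121 0.08820308863976052 mid near [ 0.5755 -0.1194  0.006 ]
 bolts 15.565853286747643 195.425052360337
0.01 15.472210006853214 195.36018798831216 0.08739616403588553 mid near [ 0.5747 -0.1193  0.01  ]
 bolts 15.56585328674765 195.42505236033693
[ 0.7272 -0.0741  0.128 ]
trig tip [ 0.647  -0.0982  0.19  ]
```

```bash
python3 -m jog '0 0 0 0.09 0 0;0 0 0 0.17 0 0;0 0 0 0.18 0 0;0 0 0 0.18 0 0;0 0 0 0.18 0 0;0 0 0 0.18 0 0;0 0 0 0.18 0 0;0 0 0 0.17 0 0;0 0 0 0.12 0 0;0 0 0 0 0 0' 0
python3 - <<'E'
from h import *
n=np.array([.964,.2656]); rows((*(np.array([.618,-.107])+.013*n),.25),15.4)
E
```

```text
time_s: 25.42
tool_pos: [0.56, -0.0994, 0.3008]
tcp_rot: [0.701, -0.096, 0.701, 0.096]
wrist_force: [-0.5, 0.1, 0.0]
grip_width: 0.0851
turn [ 0.0025  0.0002 -0.0002] deg 0.14597612976236332 shift_now_axes [ 0.0508 -0.0229  0.0669] shift_after_turn [ 0.0508 -0.0227  0.0669] world [ 0.0706 -0.0041 -0.0508]
```

```bash
python3 -m jog '0.005 -0.006 0.017 0.0025 0 0;0.015 -0.009 0.025 0 0 0;0.02 -0.008 0.025 0 0 0;0.011 0 0 0 0 0;0 0 0 0 0 0;0 0 0 0 0 0' 0
python3 - <<'E'
from h import *
im,P=snap('wrist','w12.png'); np.save('w12.npy',P,allow_pickle=True)
n=np.array([.964,.2656]); rows((*(np.array([.618,-.107])+.013*n),.145),15.4); print(proj(P,(.618,-.107,.198)))
im,P=snap('top','t12.png'); cv2.imwrite('pics/t12z.png',cv2.resize(im[70:220,180:380,::-1],(800,600),interpolation=cv2.INTER_CUBIC))
E
```

```text
time_s: 26.18
tool_pos: [0.6304, -0.1045, 0.2507]
tcp_rot: [0.701, -0.094, 0.7, 0.094]
wrist_force: [-0.6, -0.2, 0.1]
grip_width: 0.0853
turn [-0.0022  0.0016  0.0007] deg 0.16158442447117108 shift_now_axes [0.106  0.001  0.0002] shift_after_turn [0.106  0.001  0.0003] world [ 0.0001  0.001  -0.106 ]
[240.9236 205.497 ]
```

View pics/w12.png

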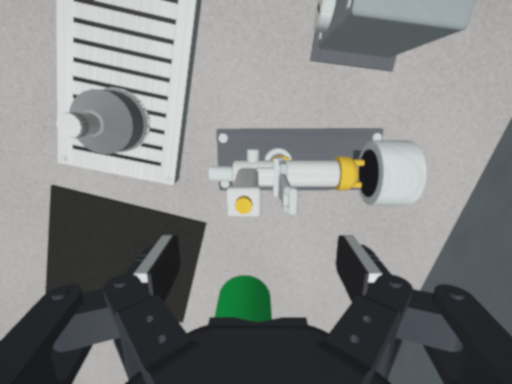

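View pics/t12z.png

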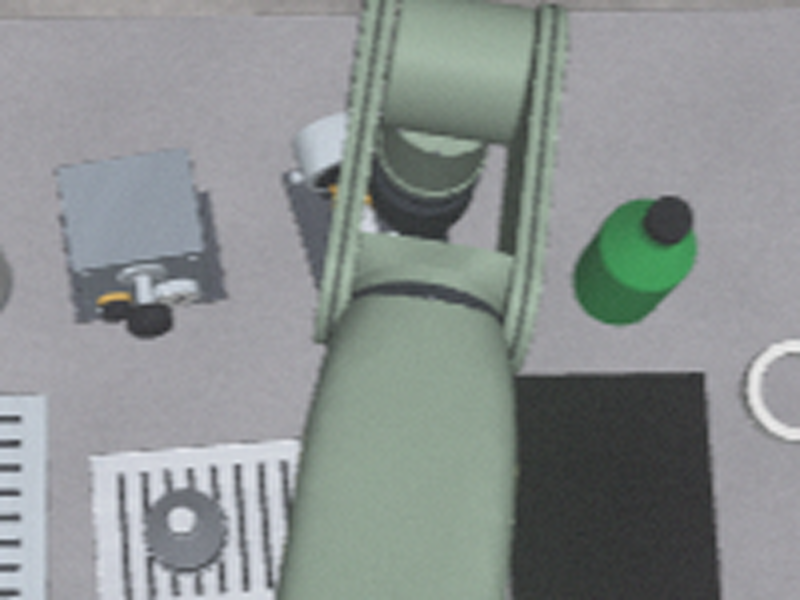

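```bash
python3 - <<'E'
from h import *
P=np.load('w12.npy',allow_pickle=True).item()
im=cv2.imread('pics/w12.png'); cv2.imwrite('pics/w12z.png',cv2.resize(im[140:240,200:320],(720,600),interpolation=cv2.INTER_CUBIC))
n=np.array([.9641,.2656]);t=np.array([-.2656,.9641])
pl=onz(P,243.3,204.7,.198)[:2];print(pl)
O=pl+.018*n
print(np.array([proj(P,(*(O+x*n+y*t),z)) for x,y,z in((-.03,0,.191),(-.006,0,.191),(-.018,.011,.191),(-.018,-.011,.191),(.022,0,.161),(.025,0,.19))]))
E
```

```text
[ 0.6196 -0.1059]
[[228.7705 201.6902]
 [258.6894 201.6087]
 [243.4883 188.5338]
 [243.9654 214.3786]
 [289.2865 190.3585]
 [297.1501 201.0837]]
```

View pics/w12z.png

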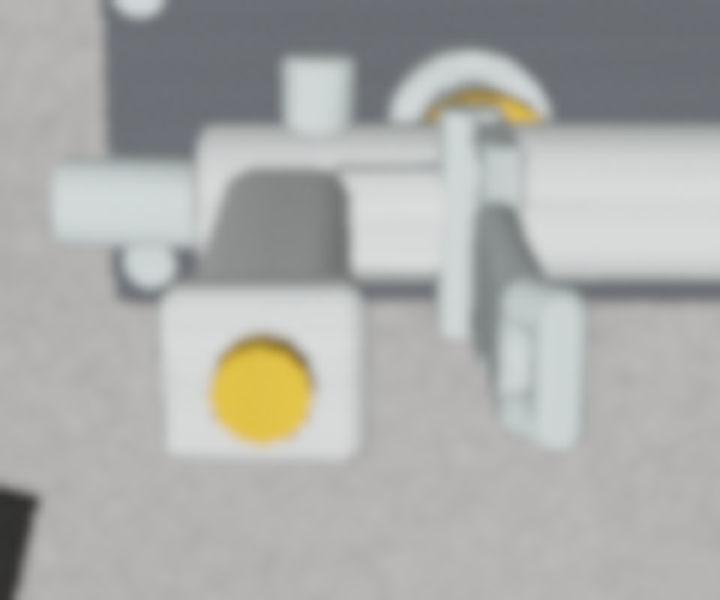

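```bash
python3 -m jog '0.005 0.001 0.001 0 0 0;0.02 0.0006 0.0012 0 0 0;0.02 0 0 0 0 0;0.02 0 0 0 0 0;0.02 0 0 0 0 0;0.015 0 0 0 0 0;0.0055 0 0 0 0 0;0 0 0 0 0 0;0 0 0 0 0 0' 0
python3 - <<'E'
from h import *
im,P=snap('wrist','w13.png'); 
rows((.6244,-.1046,.145),15.4)
im,P=snap('scene','s13.png'); cv2.imwrite('pics/s13z.png',cv2.resize(im[175:325,190:350,::-1],(640,600),interpolation=cv2.INTER_CUBIC))
E
```

```text
time_s: 27.4
tool_pos: [0.6328, -0.1025, 0.1452]
tcp_rot: [0.701, -0.094, 0.7, 0.094]
wrist_force: [-1.6, -0.4, 0.9]
grip_width: 0.0852
turn [-0.0023  0.0016  0.0006] deg 0.1625741326402106 shift_now_axes [ 0.0002  0.0001 -0.0086] shift_after_turn [ 0.0002  0.0002 -0.0086] world [-0.0083 -0.0021 -0.0002]
```

View pics/w13.png

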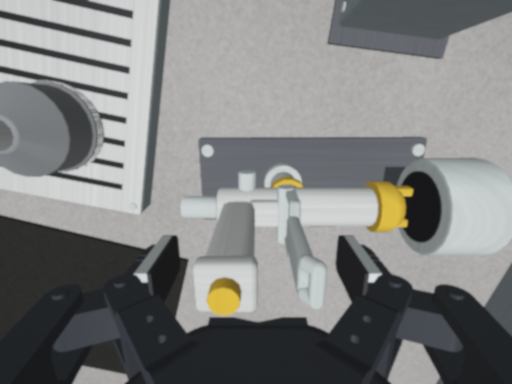

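View pics/s13z.png

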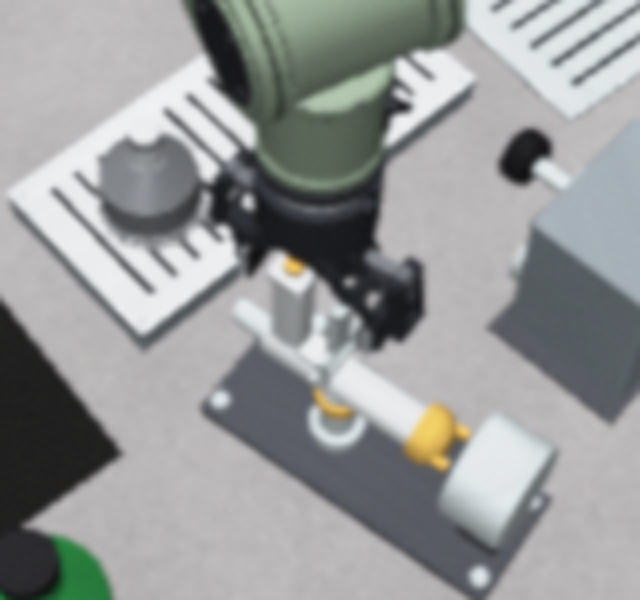

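```bash
python3 -m jog '0 0 -0.005 0 0 0;0 0 -0.0036 0 0 0;0 0 0 0 0 0' 0
python3 -m jog '0 0 0 0 0 0;0 0 0 0 0 0;0 0 0 0 0 0;0 0 0 0 0 0;0 0 0 0 0 0' 255
python3 - <<'E'
from h import *
o=r.observe();print(o['tool_pos'],o['wrist_force'],o['grip_width'])
im,P=snap('wrist','w14.png')
E
```

```text
time_s: 27.88
tool_pos: [0.6236, -0.1048, 0.1445]
tcp_rot: [0.701, -0.094, 0.701, 0.094]
wrist_force: [0.8, 0.7, 0.4]
grip_width: 0.0853
time_s: 28.5
tool_pos: [0.6258, -0.1048, 0.1479]
tcp_rot: [0.703, -0.095, 0.698, 0.093]
wrist_force: [-3.9, 0.4, 11.9]
grip_width: 0.0365
[ 0.6258 -0.1048  0.1479] [-3.8505  0.4258 11.9059] 0.036481323789100795
```

View pics/w14.png

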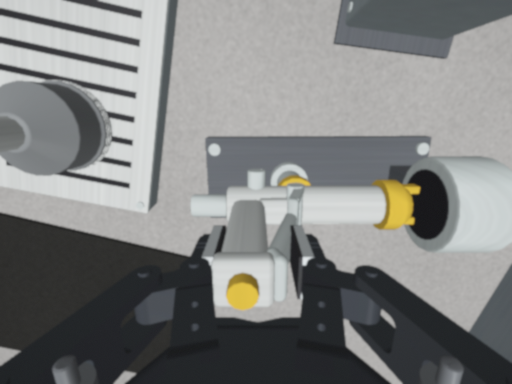

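```bash
python3 -m jog '0 0 0 0 0 0;0 0 0 0 0 0;0 0 0 0 0 0;0 0 0 0 0 0;0 0 0 0 0 0;0 0 0 0 0 0;0 0 0 0 0 0;0 0 0 0 0 0;0 0 0 0 0 0;0 0 0 0 0 0;0 0 0 0 0 0;0 0 0 0 0 0;0 0 0 0 0 0;0 0 0 0 0 0;0 0 0 0 0 0' 255
python3 -m jog '0 0 0 0 0 0;0 0 0 0 0 0;0 0 0.003 0 0 0;0 0 0.005 0 0 0;0 0 0 0 0 0;-0.02 0 0 0 0 0;-0.03 0 0 0 0 0;-0.035 0 0 0 0 0;-0.035 0 0 0 0 0;-0.03 0 0 0 0 0;0 0 0 0 0 0' 0
python3 - <<'E'
from h import *
im,P=snap('wrist','w15.png')
im,P=snap('scene','s15.png'); cv2.imwrite('pics/s15z.png',cv2.resize(im[125:325,190:410,::-1],(660,600),interpolation=cv2.INTER_CUBIC))
rows((.566,.104,.3),98.5)
E
```

```text
time_s: 30.42
tool_pos: [0.6258, -0.1048, 0.1479]
tcp_rot: [0.703, -0.095, 0.698, 0.093]
wrist_force: [-4.1, 0.3, 12.6]
grip_width: 0.0365
time_s: 31.8
tool_pos: [0.6326, -0.1028, 0.297]
tcp_rot: [0.703, -0.095, 0.699, 0.093]
wrist_force: [0.5, 0.0, -1.2]
grip_width: 0.0854
turn [-1.4527 -0.0006 -0.0015] deg 83.23366578122439 shift_now_axes [-0.0065  0.2164 -0.0085] shift_after_turn [-0.0066  0.034   0.2139] world [-0.0652  0.2065  0.0066]
```

View pics/w15.png

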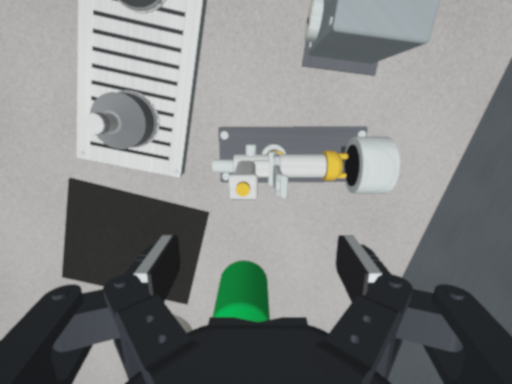

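View pics/s15z.png

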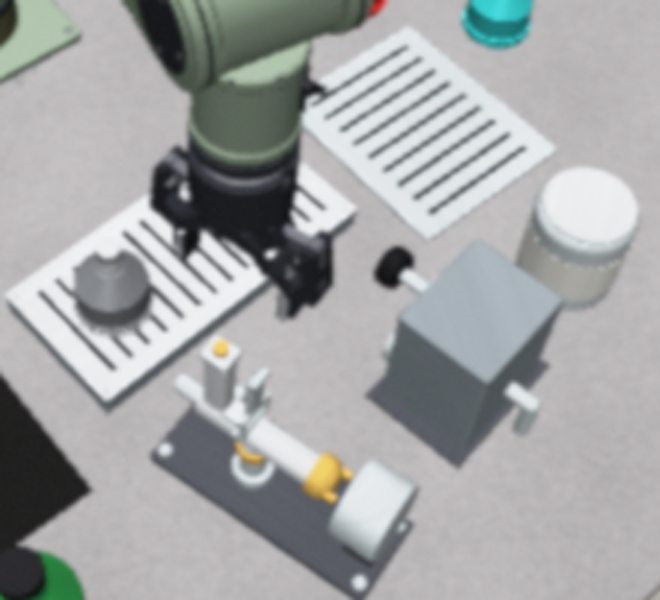

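```bash
python3 -m jog '0 0 0 -0.09 0 0;0 0 0 -0.17 0 0;0 0 0 -0.18 0 0;0 0 0 -0.18 0 0;0 0 0 -0.18 0 0;0 0 0 -0.18 0 0;0 0 0 -0.18 0 0;0 0 0 -0.17 0 0;0 0 0 -0.122 0 0;0 0 0.015 0 0 0;0 -0.001 0.03 0 0 0;0 -0.002 0.035 0 0 0;0.01 -0.002 0.035 0 0 0;0.015 -0.002 0.035 0 0 0;0.02 -0.001 0.03 0 0 0;0.02 -0.001 0.023 0 0 0;0.005 0 0.012 0 0 0;0 0 0 0 0 0;0 0 0 0 0 0' 0
python3 - <<'E'
from h import *
rows((.6095,.1115,.0845),98.5)
im,P=snap('wrist','w16.png')
E
```

```text
time_s: 34.28
tool_pos: [0.6094, 0.1109, 0.2251]
tcp_rot: [-0.462, 0.536, -0.462, -0.535]
wrist_force: [-0.0, -0.6, 0.0]
grip_width: 0.0858
turn [-0.0016 -0.0003  0.0015] deg 0.1270857354941105 shift_now_axes [0.1406 0.     0.0006] shift_after_turn [ 0.1406 -0.0002  0.0006] world [ 0.0001  0.0006 -0.1406]
```

View pics/w16.png

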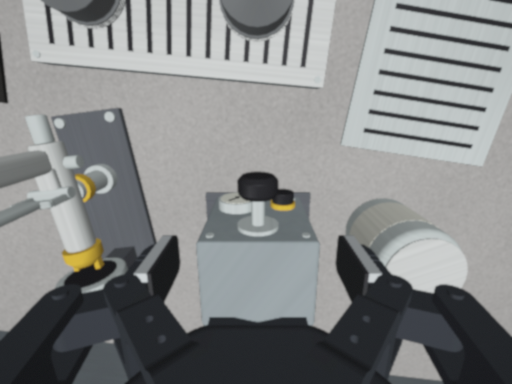

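Same as before, with the knob out at (258,187). Pinch it and push it home.

```bash
python3 -m jog '0.02 0 0 0 0 0;0.03 0 0 0 0 0;0.03 0 0 0 0 0;0.03 0 0 0 0 0;0.02 0 0 0 0 0;0.0105 0 0 0 0 0;0 0 0 0 0 0;0 0 0 0 0 0' 0
python3 -m jog '0 0 0 0 0 0;0 0 0 0 0 0;0 0 0 0 0 0;0 0 0 0 0 0;0 0 0 0 0 0' 255
python3 -m jog '0 -0.004 0 0 0 0;0 -0.004 0 0 0 0;0 -0.004 0 0 0 0;0 -0.004 0 0 0 0;0 -0.004 0 0 0 0;0 -0.0015 0 0 0 0;0 0 0 0 0 0;0 0 0 0 0 0'
python3 - <<'E'
from h import *
o=r.observe();print(o['tool_pos'],o['wrist_force'])
E
```

```text
time_s: 35.33
tool_pos: [0.6098, 0.1114, 0.085]
tcp_rot: [-0.462, 0.536, -0.461, -0.535]
wrist_force: [0.1, -0.8, 0.1]
grip_width: 0.0852
time_s: 35.95
tool_pos: [0.6092, 0.1108, 0.0847]
tcp_rot: [-0.462, 0.536, -0.462, -0.535]
wrist_force: [-1.6, -2.3, 5.7]
grip_width: 0.0395
time_s: 36.95
tool_pos: [0.629, 0.1138, 0.0847]
tcp_rot: [0.461, -0.535, 0.463, 0.536]
wrist_force: [-3.4, -3.3, 9.5]
grip_width: 0.0393
[0.629  0.1138 0.0847] [-3.3826 -3.332   9.5252]
```

```bash
python3 -m jog '0 -0.001 0 0 0 0;0 -0.001 0 0 0 0;0 0 0 0 0 0'
python3 -m jog '0 0 0 0 0 0;0 0 0 0 0 0;0 0 0 0 0 0;0 0.002 0 0 0 0;-0.02 0 0 0 0 0;-0.03 0 0 0 0 0;-0.035 0 0 0 0 0;-0.035 0 0 0 0 0;-0.02 0 0 0 0 0;0 0 0 0 0 0' 0
python3 - <<'E'
from h import *
im,P=snap('wrist','w17.png')
im,P=snap('scene','s17.png'); cv2.imwrite('pics/s17z.png',cv2.resize(im[125:325,190:410,::-1],(660,600),interpolation=cv2.INTER_CUBIC))
im,P=snap('top','t17.png')
rows((.43,.083,.24),90)
E
```

```text
time_s: 37.33
tool_pos: [0.6289, 0.1138, 0.0847]
tcp_rot: [0.459, -0.534, 0.464, 0.537]
wrist_force: [-8.6, -4.7, 12.4]
grip_width: 0.0392
time_s: 38.58
tool_pos: [0.631, 0.1148, 0.2255]
tcp_rot: [-0.463, 0.536, -0.461, -0.535]
wrist_force: [-0.5, 0.6, -0.3]
grip_width: 0.0854
turn [ 0.1477 -0.0001 -0.0025] deg 8.465932351574976 shift_now_axes [-0.0172  0.202  -0.0018] shift_after_turn [-0.0177  0.1995 -0.0315] world [-0.1995 -0.0315  0.0177]
```

View pics/w17.png

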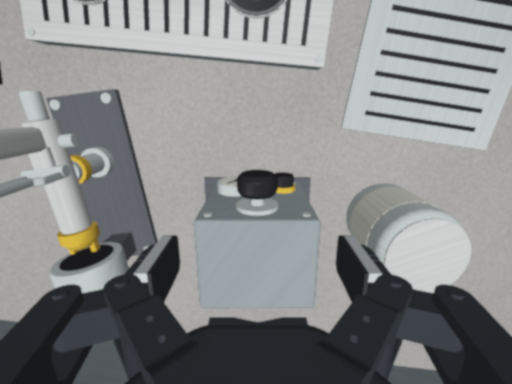

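View pics/s17z.png

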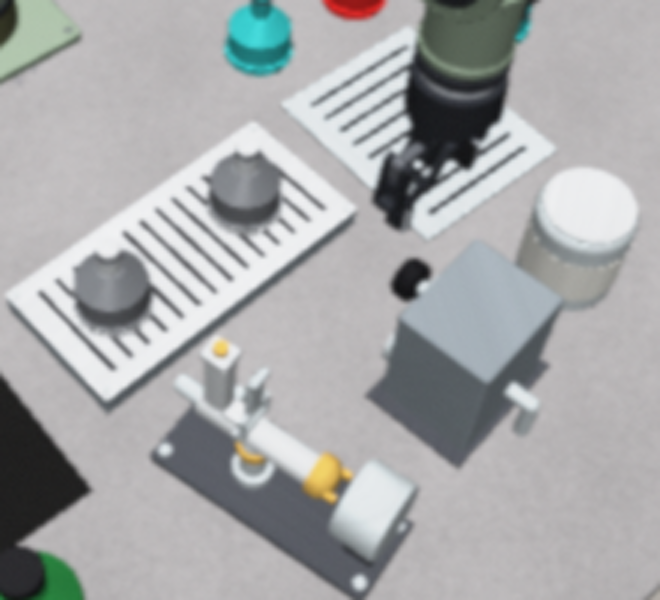

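View pics/t17.png

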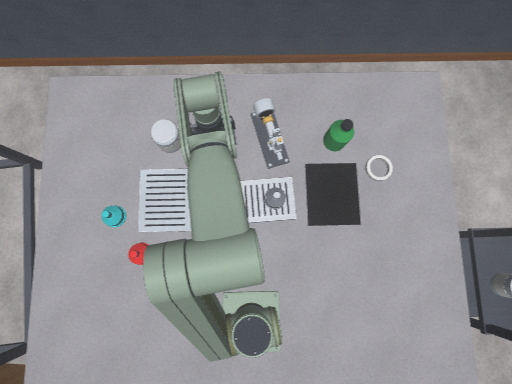

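```bash
python3 - <<'E'
from h import *
P=r.camera_params('top'); im=cv2.imread('pics/t17.png')
m=((im.max(2)<60)&(np.indices(im.shape[:2])[1]>298)&(np.indices(im.shape[:2])[1]<366)&(np.indices(im.shape[:2])[0]>155)&(np.indices(im.shape[:2])[0]<235)).astype(np.uint8)
cs,_=cv2.findContours(m,cv2.RETR_EXTERNAL,cv2.CHAIN_APPROX_NONE); c=max(cs,key=cv2.contourArea)
w=np.array([onz(P,*p[0],.006)[:2] for p in c],np.float32); print(cv2.minAreaRect(w),w.min(0),w.max(0))
rows((.439,-.097,.25),90)
E
```

```text
((0.45706552267074585, -0.32528579235076904), (0.23426848649978638, 0.1913079470396042), 0.0010505060199648142) [ 0.3399 -0.4209] [ 0.5742 -0.2296]
turn [ 0.1477 -0.0001 -0.0025] deg 8.465932351574976 shift_now_axes [-0.0271  0.2196 -0.1812] shift_after_turn [-0.0277  0.1905 -0.2115] world [-0.1905 -0.2115  0.0277]
```

```bash
python3 -m jog '-0.01 0 0 0.1477 0 0;-0.018 0.012 -0.013 0 0 0;0 0.024 -0.027 0 0 0;0 0.03 -0.033 0 0 0;0 0.03 -0.033 0 0 0;0 0.03 -0.033 0 0 0;0 0.03 -0.033 0 0 0;0 0.021 -0.024 0 0 0;0 0.013 -0.015 0 0 0;0 0 0 0 0 0;0 0 0 0 0 0' 0
python3 - <<'E'
from h import *
rows((.439,-.097,.101),90)
im,P=snap('wrist','w18.png'); print(proj(P,(.439,-.097,.13)),proj(P,(.426,.083,.13)))
im,P=snap('scene','s18.png')
E
```

```text
time_s: 40.1
tool_pos: [0.4402, -0.0963, 0.252]
tcp_rot: [-0.5, 0.5, -0.5, -0.5]
wrist_force: [0.2, -0.2, -1.4]
grip_width: 0.0852
turn [0.0008 0.0003 0.0005] deg 0.05544633793949595 shift_now_axes [ 0.151   0.0012 -0.0008] shift_after_turn [ 0.151   0.0012 -0.0007] world [-0.0012 -0.0007 -0.151 ]
[256.7946 181.2284] [434.8752 168.9245]
```

View pics/w18.png

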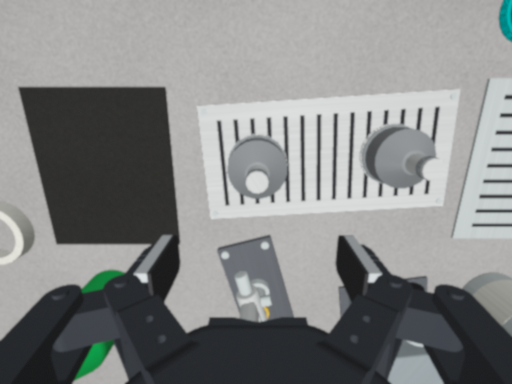

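```bash
python3 -m jog '0.02 0.001 -0.0007 0 0 0; 0.035 0 0 0 0 0; 0.035 0 0 0 0 0; 0.03 0 0 0 0 0; 0.02 0 0 0 0 0; 0.01 0 0 0 0 0; 0 0 0 0 0 0; 0 0 0 0 0 0' 0; python3 -m jog '0 0 0 0 0 0; 0 0 0 0 0 0;0 0 0 0 0 0; 0 0 0 0 0 0;0 0 0 0 0 0; 0 0 0 0 0 0' 255
python3 -m jog '-0.02 0 0 0 0 0; -0.03 0 0 0 0 0; -0.03 0 0 0 0 0; -0.03 0 0 0 0 0;-0.015 0 0 0 0 0;0 0 0 0 0 0'
python3 - <<'E'
from h import *
rows((.514,-.33,.0775),90)
im,P=snap('scene','s19.png')
E
```

```text
time_s: 41.2
tool_pos: [0.44, -0.0971, 0.1025]
tcp_rot: [-0.5, 0.501, -0.5, -0.5]
wrist_force: [-1.2, 0.5, -0.3]
grip_width: 0.0851
time_s: 41.95
tool_pos: [0.4393, -0.097, 0.1022]
tcp_rot: [0.5, -0.5, 0.5, 0.5]
wrist_force: [-1.7, 1.7, 5.7]
grip_width: 0.0223
time_s: 42.7
tool_pos: [0.4395, -0.0973, 0.2271]
tcp_rot: [-0.5, 0.5, -0.5, -0.499]
wrist_force: [-0.2, 0.1, -2.2]
grip_width: 0.0221
turn [-0.0001 -0.0004  0.0016] deg 0.09365141343635892 shift_now_axes [ 0.1498 -0.0742 -0.2327] shift_after_turn [ 0.1496 -0.0745 -0.2327] world [ 0.0745 -0.2327 -0.1496]
```

View pics/s19.png

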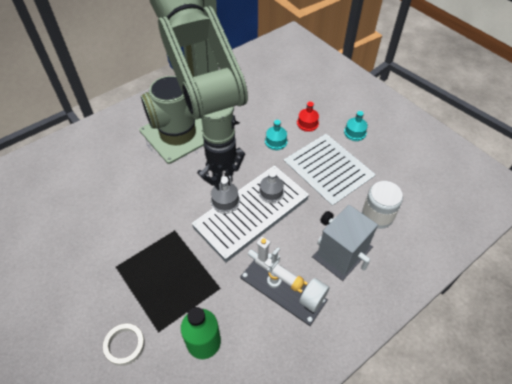

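```bash
python3 -m jog '0 -0.004 -0.014 0 0 0; 0 -0.009 -0.028 0 0 0; 0 -0.012 -0.037 0 0 0; 0 -0.012 -0.037 0 0 0; 0 -0.012 -0.037 0 0 0; 0 -0.012 -0.037 0 0 0; 0 -0.009 -0.028 0 0 0; 0 -0.004 -0.014 0 0 0; 0 0 0 0 0 0;0.025 0 0 0 0 0; 0.03 0 0 0 0 0; 0.03 0 0 0 0 0; 0.03 0 0 0 0 0; 0.02 0 0 0 0 0; 0.007 0 0 0 0 0;0 0 0 0 0 0;0 0 0 0 0 0'
python3 - <<'E'
from h import *
rows((.514,-.33,.0782),90)
im,P=snap('top','t19.png'); cv2.imwrite('pics/t19z.png',cv2.resize(im[90:240,200:400,::-1],(800,600),interpolation=cv2.INTER_CUBIC))
im,P=snap('wrist','w19.png')
E
```

```text
time_s: 44.88
tool_pos: [0.5138, -0.3293, 0.086]
tcp_rot: [-0.5, 0.501, -0.5, -0.499]
wrist_force: [0.2, -0.7, -2.1]
grip_width: 0.022
turn [ 0.0002 -0.001   0.0018] deg 0.12144438221209039 shift_now_axes [ 0.0078 -0.0002 -0.0007] shift_after_turn [ 0.0078 -0.0002 -0.0007] world [ 0.0002 -0.0007 -0.0078]
```

View pics/w19.png

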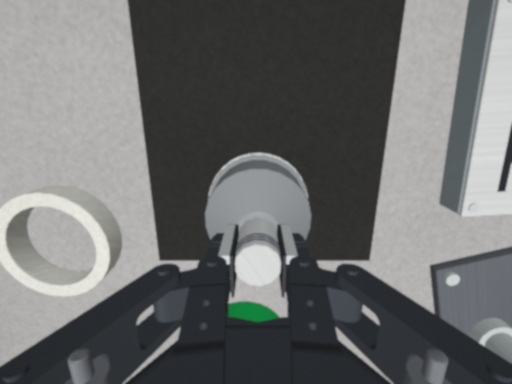

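```bash
python3 -m jog '0.005 0 0 0 0 0; 0.0025 0 0 0 0 0; 0 0 0 0 0 0;0 0 0 0 0 0'
python3 -m jog '0 0 0 0 0 0;0 0 0 0 0 0;0 0 0 0 0 0' 0
python3 -m jog '-0.02 0 0 0 0 0;-0.03 0 0 0 0 0;-0.035 0 0 0 0 0;-0.035 0 0 0 0 0;-0.03 0 0 0 0 0;-0.02 0 0 0 0 0; 0 0 0 0 0 0' 0
python3 - <<'E'
from h import *
im,P=snap('wrist','w20.png'); print(proj(P,(.514,-.33,.106)))
rows((.427,.08,.25),90)
im,P=snap('scene','s20.png')
E
```

```text
time_s: 45.48
tool_pos: [0.5131, -0.329, 0.0782]
tcp_rot: [0.5, -0.5, 0.5, 0.5]
wrist_force: [-1.9, 1.1, 5.3]
grip_width: 0.0222
time_s: 45.85
tool_pos: [0.5132, -0.3291, 0.0771]
tcp_rot: [0.5, -0.5, 0.5, 0.5]
wrist_force: [0.7, 0.4, 0.6]
grip_width: 0.0757
time_s: 46.72
tool_pos: [0.5139, -0.3296, 0.2488]
tcp_rot: [-0.5, 0.501, -0.5, -0.499]
wrist_force: [-0.7, 0.6, 0.6]
grip_width: 0.0851
[257.4156 177.0202]
turn [ 0.     -0.0003  0.0007] deg 0.04196112209482373 shift_now_axes [-0.0029  0.0863  0.4092] shift_after_turn [-0.0027  0.0863  0.4092] world [-0.0863  0.4092  0.0027]
```

View pics/w20.png

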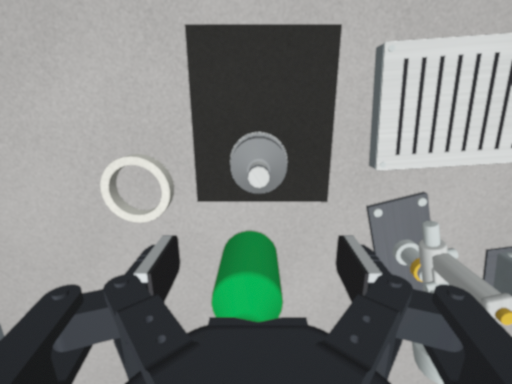

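View pics/s20.png

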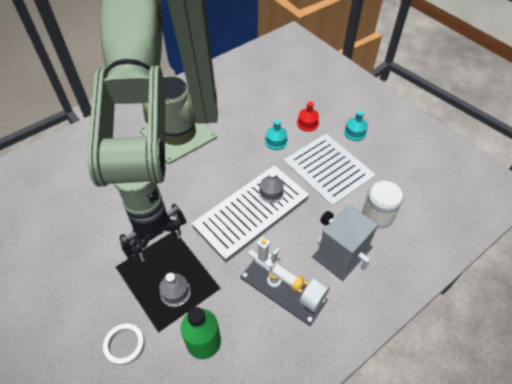

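```bash
python3 -m jog '0 0.004 0.018 0 0 0; 0 0.0075 0.036 0 0 0; 0 0.0085 0.04 0 0 0; 0 0.0085 0.04 0 0 0; 0 0.0085 0.04 0 0 0; 0 0.0085 0.04 0 0 0; 0 0.0085 0.04 0 0 0; 0 0.0085 0.04 0 0 0; 0 0.0085 0.04 0 0 0; 0 0.0075 0.035 0 0 0; 0 0.005 0.024 0 0 0; 0 0.003 0.016 0 0 0; 0 0 0 0 0 0; 0 0 0 0 0 0' 0
python3 - <<'E'
from h import *
im,P=snap('wrist','w21.png'); print(proj(P,(.426,.083,.13)))
rows((.426,.083,.25),90)
E
```

```text
time_s: 48.58
tool_pos: [0.4266, 0.0794, 0.2471]
tcp_rot: [0.5, -0.5, 0.5, 0.5]
wrist_force: [0.0, -0.4, 0.9]
grip_width: 0.0856
[261.117  183.1463]
turn [-0.0008 -0.0003 -0.0003] deg 0.05038892827832627 shift_now_axes [-0.0029  0.0007  0.0037] shift_after_turn [-0.0029  0.0007  0.0037] world [-0.0007  0.0037  0.0029]
```

View pics/w21.png

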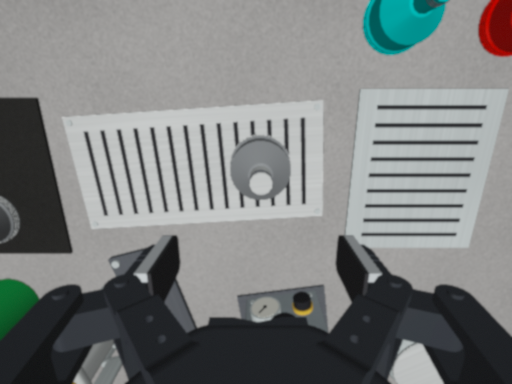

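```bash
python3 -m jog '0.02 0.0005 0.0035 0 0 0; 0.035 0 0 0 0 0; 0.035 0 0 0 0 0; 0.03 0 0 0 0 0; 0.016 0 0 0 0 0; 0.008 0 0 0 0 0; 0 0 0 0 0 0; 0 0 0 0 0 0' 0; python3 -m jog '0 0 0 0 0 0; 0 0 0 0 0 0;0 0 0 0 0 0; 0 0 0 0 0 0;0 0 0 0 0 0; 0 0 0 0 0 0' 255
python3 -m jog '-0.02 0 0 0 0 0; -0.03 0 0 0 0 0; -0.03 0 0 0 0 0; -0.03 0 0 0 0 0;-0.025 0 0 0 0 0;0 0 0 0 0 0'
python3 - <<'E'
from h import *
rows((.402,-.33,.0785),90)
im,P=snap('top','t22.png'); cv2.imwrite('pics/t22z.png',cv2.resize(im[90:240,200:400,::-1],(800,600),interpolation=cv2.INTER_CUBIC))
E
```

```text
time_s: 49.62
tool_pos: [0.4269, 0.0833, 0.104]
tcp_rot: [0.501, -0.5, 0.5, 0.5]
wrist_force: [-0.2, 0.6, -0.3]
grip_width: 0.0852
time_s: 50.38
tool_pos: [0.4263, 0.0833, 0.1035]
tcp_rot: [-0.5, 0.5, -0.5, -0.5]
wrist_force: [0.1, -2.1, 3.2]
grip_width: 0.0226
time_s: 51.12
tool_pos: [0.427, 0.0837, 0.2392]
tcp_rot: [0.501, -0.501, 0.499, 0.499]
wrist_force: [0.1, 0.2, -2.3]
grip_width: 0.0222
turn [0.     0.0009 0.0033] deg 0.1942562185150414 shift_now_axes [ 0.1603  0.0255 -0.4138] shift_after_turn [ 0.1607  0.025  -0.4137] world [-0.025  -0.4137 -0.1607]
```

View pics/t22z.png

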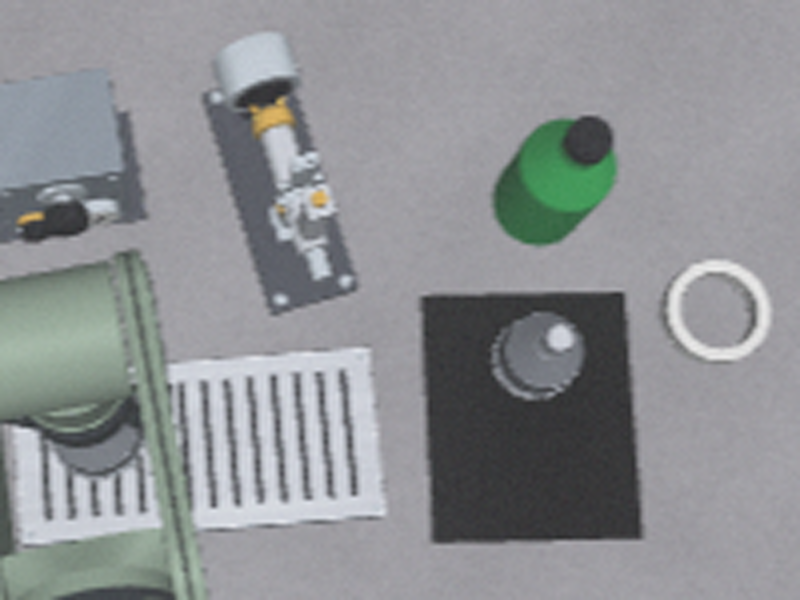

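```bash
python3 -m jog '0 0.001 -0.018 0 0 0; 0 0.002 -0.036 0 0 0; 0 0.0025 -0.04 0 0 0; 0 0.0025 -0.04 0 0 0; 0 0.0025 -0.04 0 0 0; 0 0.0025 -0.04 0 0 0; 0 0.0025 -0.04 0 0 0; 0 0.0025 -0.04 0 0 0; 0 0.0025 -0.04 0 0 0; 0 0.002 -0.036 0 0 0; 0 0.0015 -0.026 0 0 0; 0 0.001 -0.018 0 0 0; 0 0 0 0 0 0;0.03 0 0 0 0 0; 0.035 0 0 0 0 0; 0.035 0 0 0 0 0; 0.03 0 0 0 0 0; 0.015 0 0 0 0 0; 0.006 0 0 0 0 0;0 0 0 0 0 0'
python3 - <<'E'
from h import *
rows((.402,-.33,.0795),90)
im,P=snap('wrist','w23.png')
E
```

```text
time_s: 53.68
tool_pos: [0.4016, -0.3306, 0.0877]
tcp_rot: [-0.5, 0.5, -0.5, -0.5]
wrist_force: [0.4, 0.8, -2.1]
grip_width: 0.0223
turn [ 0.0003 -0.0004  0.0007] deg 0.04678304661348823 shift_now_axes [ 0.0082 -0.0004  0.0006] shift_after_turn [ 0.0082 -0.0004  0.0006] world [ 0.0004  0.0006 -0.0082]
```

View pics/w23.png

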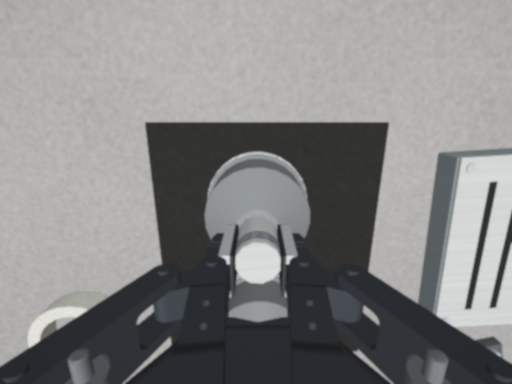

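```bash
python3 -m jog '0.005 0 0 0 0 0; 0.003 0 0 0 0 0; 0.001 0 0 0 0 0;0 0 0 0 0 0;0 0 0 0 0 0'
python3 -m jog '0 0 0 0 0 0;0 0 0 0 0 0;0 0 0 0 0 0' 0
python3 -m jog '-0.02 0 0 0 0 0;-0.03 0 0 0 0 0;-0.035 0 0 0 0 0;-0.035 0 0 0 0 0;-0.035 0 0 0 0 0;-0.03 0 0 0 0 0; 0 0 0 0 0 0' 0
python3 -m jog '0 0.01 0.02 0 0 0;0 0.01 0.035 0 0 0;0 0.01 0.04 0 0 0;0 0.01 0.04 0 0 0;0 0.01 0.04 0 0 0;0 0.01 0.04 0 0 0;0 0 0.035 0 0 0;0 0 0.02 0 0 0;0 0 0 0 0 0;0 0 0 0 0 0' 0
python3 - <<'E'
from h import *
im,P=snap('wrist','w24.png')
im,P=snap('scene','s24.png')
im,P=snap('top','t24.png'); cv2.imwrite('pics/t24z.png',cv2.resize(im[90:240,200:400,::-1],(800,600),interpolation=cv2.INTER_CUBIC))
print(r.observe()['tool_pos'])
E
```

```text
time_s: 54.35
tool_pos: [0.4015, -0.3311, 0.0795]
tcp_rot: [-0.5, 0.501, -0.5, -0.499]
wrist_force: [-2.0, -0.3, 5.7]
grip_width: 0.0223
time_s: 54.72
tool_pos: [0.4012, -0.3306, 0.0782]
tcp_rot: [0.5, -0.5, 0.5, 0.5]
wrist_force: [-0.8, 0.5, -0.3]
grip_width: 0.0756
time_s: 55.6
tool_pos: [0.4021, -0.3314, 0.2654]
tcp_rot: [-0.5, 0.502, -0.5, -0.498]
wrist_force: [0.2, -0.1, -0.4]
grip_width: 0.0851
time_s: 56.85
tool_pos: [0.3409, -0.061, 0.2626]
tcp_rot: [0.5, -0.5, 0.5, 0.5]
wrist_force: [0.3, -0.4, -0.7]
grip_width: 0.0857
[ 0.3412 -0.0613  0.263 ]
```

View pics/s24.png

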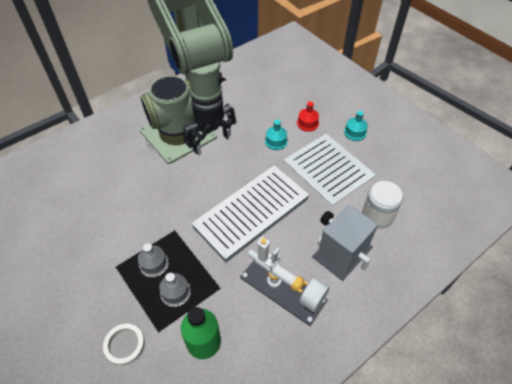

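View pics/t24z.png

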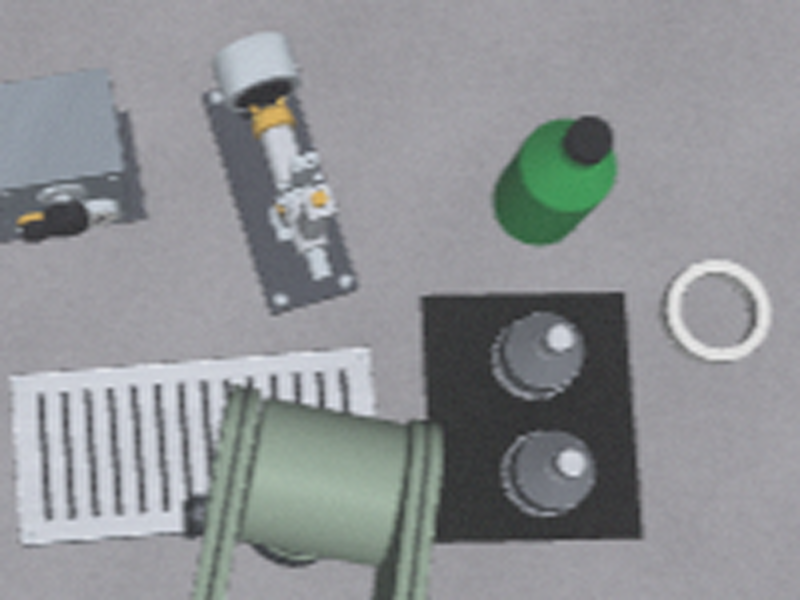

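```bash
python3 -m jog '0 0 0 0 0 0;0 0 0 0 0 0;0 0 0 0 0 0;0 0 0 0 0 0;0 0 0 0 0 0;0 0 0 0 0 0;0 0 0 0 0 0;0 0 0 0 0 0'
python3 - <<'E'
from h import *
a=cv2.imread('pics/s24.png')
im,P=snap('scene','s25.png'); d=cv2.absdiff(a,cv2.imread('pics/s25.png')).max(2); print((d>40).sum(), np.argwhere(d>40)[:5])
print('res',r.hand_in())
E
```

```text
time_s: 58.0
tool_pos: [0.3412, -0.0606, 0.2633]
tcp_rot: [0.5, -0.5, 0.5, 0.5]
wrist_force: [0.5, 0.5, -0.2]
grip_width: 0.0857
0 []
the job is handed in; nothing more can be done
res None
```

The job is done and was handed in at about 58 s.

- **Cups to the grille:** Only two cups were present. I moved both from the drain plate to the drying grille, mouth down, while the air was still off.
- **Blowing the gun through:** I pulled the knob out 20 mm to its stop. I then squeezed the trigger to a finger width of 36.5 mm (36 mm expected) and held it for about 2.2 s. After letting go, I pushed the knob back home, where it met its stop at about 9 N. Both cups stayed on the grille throughout.
- **Cups to the mat:** Both cups went onto the black storage mat, mouth down, at about (0.513, -0.329) and (0.401, -0.331) m.

In the last pictures both cups stand wholly on the mat and the trigger is released. The knob is in its starting position, and the jug, the tape roll and the other things in view look untouched. A second picture about a second later showed no change, and the gripper was clear of everything. I saw no cup get knocked aside. In one oblique view a cup's neck appeared about 6 mm off, but the next view from directly above showed it had not moved. No checks failed.

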